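Set up the straining stand

TASK

Get the straining stand ready for the next batches: hook each of the three ring brackets into the slots of an upright of its own and press it down until it is fully home and the spring catch locks it. Set every strainer funnel on the bench upright and fully down in a bracket's ring, one funnel to a ring. Leave the three mixing cups standing where they are under the rings.

Things in the scene. Friction and masses are not known exactly. Their poses are not given: they have to be found in the camera images.
- stand: Grey fixed straining stand: base sheet 200 x 380 x 4 mm, three slotted uprights 278 mm tall, 36 mm wide, 140 mm apart. Origin on the worktop under the middle upright's front face; +x points backward, away from where brackets hang, y left seen from the front, z up. Each upright is a 4 mm plate (x 0 to 4) with two slots 11 mm wide, at z 191 to 223 and 233 to 265; free space behind.
- seat_left (a point): Front face of the left upright (left: +y), z = 155: a locked bracket's origin lies here, axes along the stand's. Bring the bracket in along +x, its origin 19 to 24 mm above this point (hooks enter both slots), up to the face; then lower it. From about 15 mm above, the bottom bar rides over the spring catch: press with 8 to 20 N until it stops at 0 mm.
- seat_middle (a point): Front face of the middle upright (left: +y), z = 155: a locked bracket's origin lies here, axes along the stand's. Bring the bracket in along +x, its origin 19 to 24 mm above this point (hooks enter both slots), up to the face; then lower it. From about 15 mm above, the bottom bar rides over the spring catch: press with 8 to 20 N until it stops at 0 mm.
- seat_right (a point): Front face of the right upright (left: +y), z = 155: a locked bracket's origin lies here, axes along the stand's. Bring the bracket in along +x, its origin 19 to 24 mm above this point (hooks enter both slots), up to the face; then lower it. From about 15 mm above, the bottom bar rides over the spring catch: press with 8 to 20 N until it stops at 0 mm.
- bracket_a: Steel ring bracket standing on the worktop, 138 x 68 x 105 mm tall, 0.26 kg; all three are alike. Origin: underside, middle of the back face of its upright tongue plate (30 mm wide, x -5 to 0, z 0 to 105). z up, +x out of the back. Two hooks on the back, 6 mm wide: necks at z 36 to 44 and 78 to 86, reaching x = 11; fingers hang 19 mm below the necks, 5.5 mm behind the tongue.
- bracket_a_ring (a point): Centre of bracket_a's ring at its top surface: x = -92, z = 10 in the bracket's frame. Ring: inner diameter 50, outer 68, 10 mm high.
- bracket_a_grip (a point): Middle of bracket_a's upright web where it can be gripped from above, x = -25, z = 85 in the bracket's frame. Web: 10 mm thick (y), x -44 to -5, z 53 to 105, free on both sides, nothing above it.
- bracket_b: Steel ring bracket standing on the worktop, 138 x 68 x 105 mm tall, 0.26 kg; all three are alike. Origin: underside, middle of the back face of its upright tongue plate (30 mm wide, x -5 to 0, z 0 to 105). z up, +x out of the back. Two hooks on the back, 6 mm wide: necks at z 36 to 44 and 78 to 86, reaching x = 11; fingers hang 19 mm below the necks, 5.5 mm behind the tongue.
- bracket_b_ring (a point): Centre of bracket_b's ring at its top surface: x = -92, z = 10 in the bracket's frame. Ring: inner diameter 50, outer 68, 10 mm high.
- bracket_b_grip (a point): Middle of bracket_b's upright web where it can be gripped from above, x = -25, z = 85 in the bracket's frame. Web: 10 mm thick (y), x -44 to -5, z 53 to 105, free on both sides, nothing above it.
- bracket_c: Steel ring bracket standing on the worktop, 138 x 68 x 105 mm tall, 0.26 kg; all three are alike. Origin: underside, middle of the back face of its upright tongue plate (30 mm wide, x -5 to 0, z 0 to 105). z up, +x out of the back. Two hooks on the back, 6 mm wide: necks at z 36 to 44 and 78 to 86, reaching x = 11; fingers hang 19 mm below the necks, 5.5 mm behind the tongue.
- bracket_c_ring (a point): Centre of bracket_c's ring at its top surface: x = -92, z = 10 in the bracket's frame. Ring: inner diameter 50, outer 68, 10 mm high.
- bracket_c_grip (a point): Middle of bracket_c's upright web where it can be gripped from above, x = -25, z = 85 in the bracket's frame. Web: 10 mm thick (y), x -44 to -5, z 53 to 105, free on both sides, nothing above it.
- funnel_1: Aluminium strainer funnel, 112 mm tall, 0.14 kg, at first parked upright in a loose white beaker (62 mm diameter, 73 mm tall, 0.35 kg); one may be absent. Origin: centre of the spout's lower end; z up. Spout 16 mm diameter to z = 14, cone widening to 46.6 mm at z = 60, flange 64 mm diameter z 60 to 65, collar 54 mm diameter z 65 to 112: grip it across, near the top. All alike.
- funnel_1_flange (a point): Centre of the underside of funnel_1's flange, 60 mm above its origin; it rests on the ring's top when the funnel is seated.
- funnel_2: Aluminium strainer funnel, 112 mm tall, 0.14 kg, at first parked upright in a loose white beaker (62 mm diameter, 73 mm tall, 0.35 kg); one may be absent. Origin: centre of the spout's lower end; z up. Spout 16 mm diameter to z = 14, cone widening to 46.6 mm at z = 60, flange 64 mm diameter z 60 to 65, collar 54 mm diameter z 65 to 112: grip it across, near the top. All alike.
- funnel_2_flange (a point): Centre of the underside of funnel_2's flange, 60 mm above its origin; it rests on the ring's top when the funnel is seated.
- funnel_3: Aluminium strainer funnel, 112 mm tall, 0.14 kg, at first parked upright in a loose white beaker (62 mm diameter, 73 mm tall, 0.35 kg); one may be absent. Origin: centre of the spout's lower end; z up. Spout 16 mm diameter to z = 14, cone widening to 46.6 mm at z = 60, flange 64 mm diameter z 60 to 65, collar 54 mm diameter z 65 to 112: grip it across, near the top. All alike.
- funnel_3_flange (a point): Centre of the underside of funnel_3's flange, 60 mm above its origin; it rests on the ring's top when the funnel is seated.
- cup_left: Clear mixing cup, 89 mm diameter, 108 mm tall, 0.2 kg, standing loose on the stand's base about 92 mm in front of the left upright, below where a bracket's ring comes. Origin: centre of its underside.
- cup_middle: Clear mixing cup, 89 mm diameter, 108 mm tall, 0.2 kg, standing loose on the stand's base about 92 mm in front of the middle upright, below where a bracket's ring comes. Origin: centre of its underside.
- cup_right: Clear mixing cup, 89 mm diameter, 108 mm tall, 0.2 kg, standing loose on the stand's base about 92 mm in front of the right upright, below where a bracket's ring comes. Origin: centre of its underside.

How it is judged:
At the end, for the whole second after the job is handed in: Every bracket: origin within 7 mm of an upright's seat point, at most 4 mm above it, square within 0.15 rad. Each funnel present: flange within 6 mm of a ring's top centre, tilt under 0.1 rad. Cups upright (0.1 rad), within 20 mm of where they stood. Brackets and funnels at rest (((distance between bracket_a and seat_left below 0.007 m and z of bracket_a in the frame of seat_left below 0.004 m) or (distance between bracket_a and seat_middle below 0.007 m and z of bracket_a in the frame of seat_middle below 0.004 m) or (distance between bracket_a and seat_right below 0.007 m and z of bracket_a in the frame of seat_right below 0.004 m)) and ((distance between bracket_b and seat_left below 0.007 m and z of bracket_b in the frame of seat_left below 0.004 m) or (distance between bracket_b and seat_middle below 0.007 m and z of bracket_b in the frame of seat_middle below 0.004 m) or (distance between bracket_b and seat_right below 0.007 m and z of bracket_b in the frame of seat_right below 0.004 m)) and ((distance between bracket_c and seat_left below 0.007 m and z of bracket_c in the frame of seat_left below 0.004 m) or (distance between bracket_c and seat_middle below 0.007 m and z of bracket_c in the frame of seat_middle below 0.004 m) or (distance between bracket_c and seat_right below 0.007 m and z of bracket_c in the frame of seat_right below 0.004 m)) and angle between the x axis of each of bracket_a, bracket_b, bracket_c and the x axis of stand, either way round below 0.15 rad and (distance between funnel_1_flange and bracket_a_ring below 0.006 m or distance between funnel_1_flange and bracket_b_ring below 0.006 m or distance between funnel_1_flange and bracket_c_ring below 0.006 m) and angle between each of funnel_1, funnel_2, funnel_3, cup_left, cup_middle, cup_right's own z axis and vertical below 0.1 rad and (distance between funnel_2_flange and bracket_a_ring below 0.006 m or distance between funnel_2_flange and bracket_b_ring below 0.006 m or distance between funnel_2_flange and bracket_c_ring below 0.006 m) and (distance between funnel_3_flange and bracket_a_ring below 0.006 m or distance between funnel_3_flange and bracket_b_ring below 0.006 m or distance between funnel_3_flange and bracket_c_ring below 0.006 m) and distance of each of cup_left, cup_middle, cup_right from where it was at the start of the episode below 0.02 m and linear speed of each of bracket_a, bracket_b, bracket_c, funnel_1, funnel_2, funnel_3 below 0.02 m/s); the robot touches nothing.
It fails at once if a mixing cup is knocked over (angle between any of cup_left, cup_middle, cup_right's own z axis and vertical above 0.6 rad).
Of funnel_1, funnel_2, funnel_3 only 2 to 3 are there at a start; the rules pass over those that are not, and their reading is None.
At some moment in a run one of bracket_a, bracket_b, bracket_c may be knocked a few centimetres aside while the robot is not near it.
It also fails if it takes over 208 s, if anything falls off the work surface, if the arm or the gripper's body presses on something with over 40 N, if the wrist force passes 120 N, or if a joint passes its speed limit or range.

ROBOT

A 6-joint arm with a two-finger parallel gripper is mounted at the origin on a cart in front of the work surface, level with it; the furniture and walls round the work are solid. World frame = base frame: x ahead of the robot, y to its left, z up, the work surface at z = 0. Lengths are in m, angles in rad, forces in N, time in s.
With the tool pointing down it reaches from about 0.35 to 0.775 m from the base axis. Payload 5.5 kg.
Tool frame: the origin (TCP) lies between the finger pads; the fingertips stand 11 mm ahead of it and the grasp point (between the pads) lies 8 mm behind it (tips_ahead is the distance from the TCP to the fingertips, in m); z points along the fingers, y is the line along which they close (so a half turn about z gives the same grasp; the last joint's range is limited). The gripper opens to 85 mm and grips with 20 to 120 N. Pads are 22 mm wide; open, the fingers measure 114 mm over their backs; the gripper's body (76 mm by 85 mm) begins 54 mm behind the grasp point. The pads swing forward as they close: fully open they stand 13 mm farther back than shut.
Start: joints at [1.182, 0.313, 0.046, 1.304, 0, 1.431], TCP at [0.142, 0.557, 0.242] pointing down, gripper open.
Joint ranges: [-2.76, 2.76], [-0.86, 1.69], [-1.03, 1.26], [-2.2, 2.34], [-1.47, 1.5], [-3.14, 3.14]. Speed limits (rad/s): [2.57, 2.57, 3.14, 3.14, 3.14, 3.14].

INTERFACE

Orientations are given as a unit quaternion [w, x, y, z].
In Python, from workcell import * gives the robot as it stands. The module is installed in compiled form; this text tells all that it offers.
- The arm moves only by the tool jog_arm, never from a script. Its argument "moves" is a list of rows, each an object with "fingers": the closure, from 0 (fully open) to 1 (shut); "slide": the shift along the tool's x, y, z in mm, a list of three; "angular": the turn, a rotation vector about the tool's x, y, z in degrees, a list of three. A call has 1 to 10 rows; each row is the pose to reach, as a shift and turn from the pose commanded when the call began, along the tool's axes at that moment; what a row does not reach only later rows make up. A row lasts 1/12 s, in which the tool goes at most 41.7 mm and 7.16 degrees, less where a joint would pass 70% of its speed; a pose out of reach is approached as far as the arm can. A call with a gripper value outside its range is refused whole. The fingers move at their own pace and stop on an object; "squeeze" is the grip in N (left out, the last holds). Time passes only in rows, so rows that repeat a pose let the fingers close. It gives the time, the measured TCP pose, the force, the opening and the grip force at its end, in the units of the state.
- get_state(): the state, without advancing time (a new reading comes with each control period).
- read_camera(name): name is "scene" or "top"; returns a dict with "color" (480x640x3 uint8, red, green, blue), "fovy" (degrees; the focal length in pixels is half the picture's height over the tangent of half this angle, whatever the lens; pixels are square), "cx", "cy" (the principal point, pixels), "D" ([k1, k2, p1, p2, k3] as OpenCV has them; the pictures are not rectified), "world_from_camera" (4x4, takes a point from camera to world coordinates). Camera axes: x right, y down, z forward; pixel columns grow to the right and rows downward; lengths in m; the calibration is good to about 2 mm. A picture is of the moment at which its call begins. There is no depth.
- hand_in(): hands the job in; it is judged then, once.
Trained networks look in a picture, given as the dict that the camera call returned (one of the last four; its "shot" number tells which), for a name from the list of things; names that differ only in an ending like _2 or _b are one class to them, and where a whole thing is asked for, a point or a joint stands for the part that bears it (a point fixed in the world has none). Each returns a list of dicts, best first, with "p" (0 to 1); they miss things now and then, are a little off and sometimes report something else, mostly with a low value. They report only what shows in the picture. A call takes as long as a camera call.
- look_for(target, picture): "point" ([column, row] in pixels, amid what is visible of it).
- tip_of(target, picture): "point" ([column, row] in pixels: a listed point, or the origin of a listed thing).
The state is a dict: "clock": time; "joint_pos": joint angles; "qvel": joint speeds; "tau": joint torques, N m; "tcp_pos": TCP position; "orientation": TCP orientation; "wrist_force": force on the tool from outside, world axes, zero at the start; "ft_torque": the same for the moment, N m; "finger_gap": finger opening in m; "grip_force": force on a finger pad.
Only numpy, scipy, OpenCV 4.12 (cv2) and the standard library are available. Lean on these libraries where they do the work, as an engineer would, in place of code of your own. Each camera call takes 0.05 s, during which the arm holds its last target. There are 200 camera calls.

## Working session

There is one attempt and no reset: what is moved stays moved. The work goes in short steps, Python scripts to look and compute and a tool call to move; the robot and the scene stay as the last step left them, time stands still between calls to the robot, and variables do not carry over. Pictures are saved under pics/ and viewed, at most 14 in all, crops included, and the job is handed in when it is done.

Besides the shell and the picture viewer there is one more tool, called after "Request:" by a JSON object that holds its "api" and its "payload". jog_arm: Moves the arm, as the interface text tells. Its arguments: {"type":"object","properties":{"moves":{"type":"array","items":{"type":"object","properties":{"fingers":{"type":"number"},"slide":{"type":"array","items":{"type":"number"}},"angular":{"type":"array","items":{"type":"number"}}}}},"squeeze":{"type":"number"}},"required":["moves"]}

```bash
mkdir -p pics
cat > h.py <<'E'
from workcell import *
import numpy as np, cv2
from scipy.spatial.transform import Rotation as R
def K(p):
    f=240/np.tan(np.radians(p["fovy"])/2); return np.array([[f,0,p["cx"]],[0,f,p["cy"]],[0,0,1.]])
def ray(p,uv):
    n=cv2.undistortPoints(np.array([[uv]],float),K(p),np.array(p["D"],float))[0,0]
    T=np.array(p["world_from_camera"]); d=T[:3,:3]@np.array([n[0],n[1],1]); return T[:3,3],d/np.linalg.norm(d)
def atz(p,uv,z):
    o,d=ray(p,uv); return o+d*(z-o[2])/d[2]
def proj(p,X):
    T=np.linalg.inv(np.array(p["world_from_camera"])); r=cv2.Rodrigues(T[:3,:3])[0]
    return cv2.projectPoints(np.array(X,float).reshape(-1,1,3),r,T[:3,3],K(p),np.array(p["D"],float))[0][:,0]
def tri(p1,u1,p2,u2):
    o1,d1=ray(p1,u1);o2,d2=ray(p2,u2)
    A=np.array([d1,-d2]).T; s=np.linalg.lstsq(A,o2-o1,rcond=None)[0]
    a=o1+s[0]*d1;b=o2+s[1]*d2; return (a+b)/2,np.linalg.norm(a-b)
def save(p,n): cv2.imwrite("pics/"+n,p["color"][:,:,::-1])
E
python3 - <<'E'
from h import *
np.set_printoptions(precision=3,suppress=True)
print(get_state())
for c in ("scene","top"):
    p=read_camera(c); save(p,c+"0.png"); print(c,np.array(p["world_from_camera"]).round(3).tolist(),p["fovy"],p["D"])
    for t in ("stand","seat_left","seat_middle","seat_right","bracket_a","bracket_a_ring","bracket_a_grip","funnel_1","funnel_1_flange","cup_left","cup_middle","cup_right"):
        print(t,[(np.round(q["point"],1).tolist(),round(q["p"],2)) for q in tip_of(t,p)][:6])
E
```

```text
{'clock': 0.0, 'joint_pos': array([1.182, 0.314, 0.045, 1.304, 0.   , 1.431]), 'qvel': array([ 0.001,  0.001, -0.   , -0.001, -0.001, -0.001]), 'tau': array([  0.001, -48.063,  29.853,   0.019,  -0.   ,  -0.   ]), 'tcp_pos': array([0.141, 0.557, 0.241]), 'orientation': array([-0.   ,  0.124,  0.992, -0.001]), 'wrist_force': array([-0.036, -0.047, -0.052]), 'ft_torque': array([-0.003,  0.004,  0.003]), 'grip_force': 0.0, 'finger_gap': 0.08514171077637087}
scene [[0.867, -0.254, 0.428, 0.113], [-0.498, -0.449, 0.742, -0.673], [0.004, -0.857, -0.516, 0.631], [0.0, 0.0, 0.0, 1.0]] 52.654284516825626 [-0.127  0.     0.     0.     0.   ]
stand [([340.6, 271.2], 0.74)]
seat_left [([314.8, 190.0], 0.61)]
seat_middle [([348.4, 211.4], 0.69)]
seat_right [([393.8, 241.9], 0.95)]
bracket_a [([216.0, 237.4], 0.85), ([220.9, 274.0], 0.82), ([284.9, 353.6], 0.57), ([226.4, 247.1], 0.18)]
bracket_a_ring [([296.6, 387.4], 0.78)]
bracket_a_grip [([285.2, 328.9], 0.94), ([432.2, 354.5], 0.31)]
funnel_1 [([426.0, 378.3], 0.84), ([334.4, 422.4], 0.62)]
funnel_1_flange [([257.4, 285.1], 0.6)]
cup_left [([
[... 352 characters left out ...]
], 0.74)]
seat_left [([228.6, 196.1], 0.91), ([450.1, 224.2], 0.29), ([299.1, 207.4], 0.22)]
seat_middle [([292.3, 194.7], 0.89), ([298.5, 205.8], 0.34)]
seat_right [([360.2, 192.0], 0.73), ([168.7, 290.5], 0.53)]
bracket_a [([244.7, 312.5], 0.74), ([173.7, 292.0], 0.68), ([367.9, 307.6], 0.62)]
bracket_a_ring [([412.0, 312.8], 0.67), ([172.2, 293.6], 0.19)]
bracket_a_grip [([385.7, 309.4], 0.88), ([447.0, 227.0], 0.51)]
funnel_1 [([452.0, 308.9], 0.93), ([319.4, 305.5], 0.88), ([446.5, 225.7], 0.87)]
funnel_1_flange [([453.3, 309.7], 0.57), ([320.4, 307.3], 0.55), ([172.9, 291.7], 0.49)]
cup_left [([242.5, 246.5], 0.66)]
cup_middle [([304.8, 242.8], 0.65)]
cup_right [([355.5, 240.1], 0.95)]
```

View pics/scene0.png

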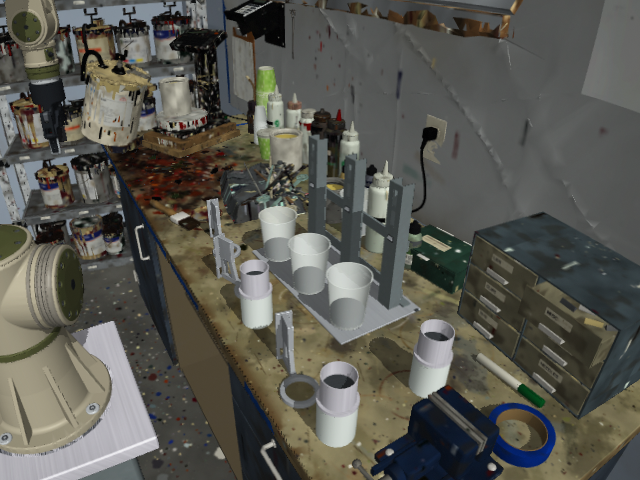

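View pics/top0.png

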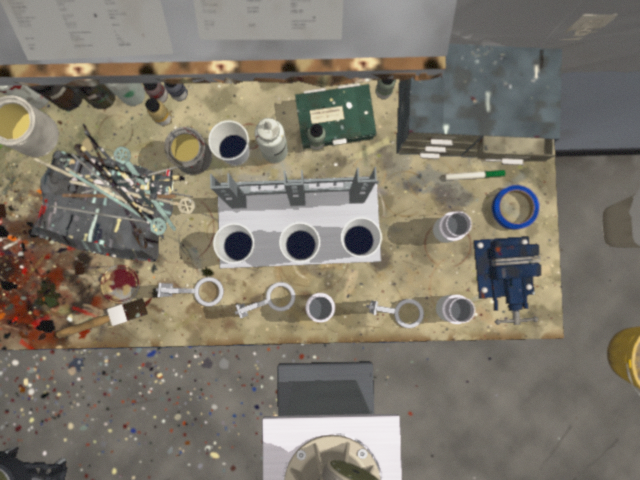

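Run:
```python
from h import *
s=cv2.imread("pics/scene0.png");t=cv2.imread("pics/top0.png")
def crop(im,u,v,w,h,k):
    o=cv2.resize(im[v:v+h,u:u+w],None,fx=k,fy=k,interpolation=cv2.INTER_CUBIC)
    for i in range(0,w,10): cv2.line(o,(i*k,0),(i*k,4+4*(i%50==0)),(0,255,0),1)
    for i in range(0,h,10): cv2.line(o,(0,i*k),(4+4*(i%50==0),i*k),(0,255,0),1)
    cv2.putText(o,f"{u},{v}",(12,20),0,.45,(0,0,255),1); return o
m=np.vstack([np.hstack([crop(t,150,265,80,50,5),crop(t,230,275,80,50,5)]),np.hstack([crop(t,365,285,80,50,5),crop(t,300,285,80,50,5)])])
cv2.imwrite("pics/m1.png",m)
cv2.imwrite("pics/m2.png",crop(t,205,160,190,118,4))
cv2.imwrite("pics/m3.png",crop(s,235,125,200,225,2.66 and 2) if 0 else crop(s,240,130,180,195,3))
```

```text
(no output)
```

View pics/m1.png

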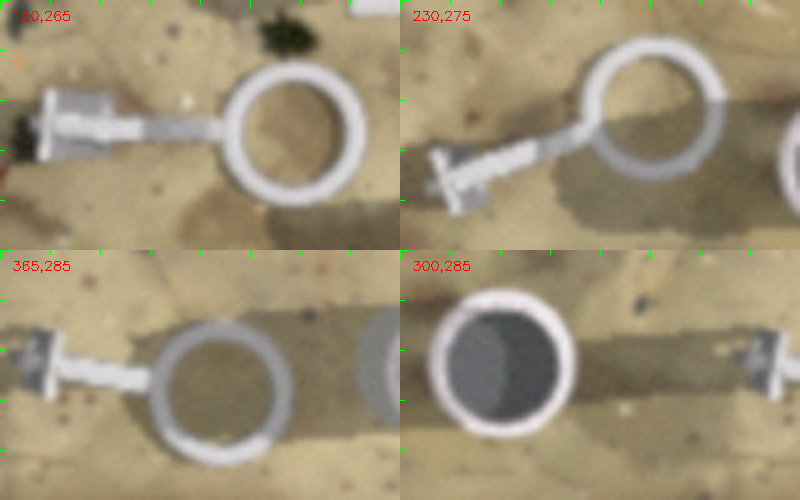

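View pics/m2.png

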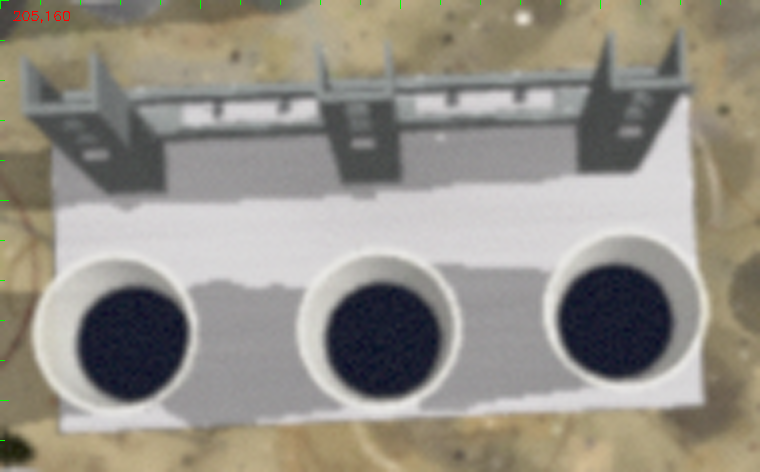

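View pics/m3.png

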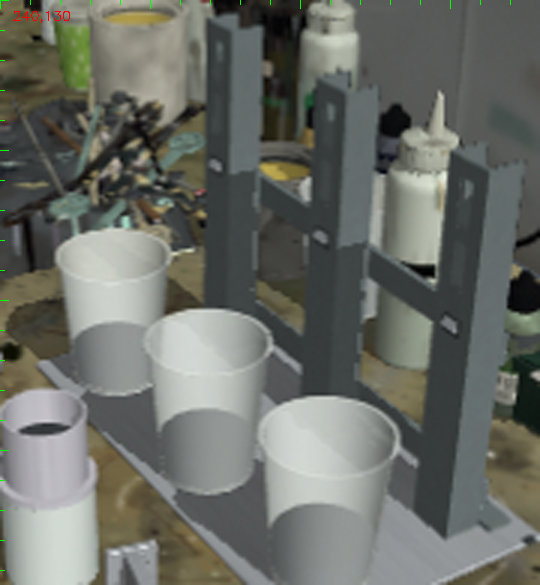

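```bash
cat >> h.py <<'E'
from scipy.optimize import least_squares
def fit(obs,g):  # obs: list (pic, local xyz, uv); fit x,y,yaw on z=0
    def f(q):
        c,s=np.cos(q[2]),np.sin(q[2]); r=[]
        for p,X,u in obs:
            w=[q[0]+c*X[0]-s*X[1],q[1]+s*X[0]+c*X[1],X[2]]; r+=list(proj(p,w)[0]-u)
        return np.array(r)
    o=least_squares(f,g,loss="soft_l1"); return o.x,f(o.x).reshape(-1,2)
E
python3 - <<'E'
from h import *
np.set_printoptions(precision=4,suppress=True)
t=read_camera("top"); s=read_camera("scene")
T=lambda u,v:(u/4+205,v/4+160); S=lambda u,v:(u/3+240,v/3+130)
ob=[]
for y,l,r,fl,fr in((.14,(27,113),(98,110),(110,191),(165,191)),(0,(322,99),(391,95),(341,182),(401,182)),(-.14,(609,89),(684,87),(577,172),(636,172))):
    ob+=[(t,(0,y+.018,.278),T(*l)),(t,(0,y-.018,.278),T(*r)),(t,(0,y+.018,.004),T(*fl)),(t,(0,y-.018,.004),T(*fr))]
ob+=[(s,(0,-.122,.278),S(452,148)),(s,(0,-.158,.278),S(487,163)),(s,(0,-.122,.004),S(415,520)),(s,(0,-.158,.004),S(445,535)),(s,(0,.018,.278),S(317,78)),(s,(0,-.018,.278),S(345,90)),(s,(0,.158,.278),S(207,18)),(s,(0,.122,.278),S(233,28))]
q,r=fit(ob,[.7,0,0]); print("stand",q,"\n",r.round(1).tolist())
q1,r1=fit(ob[:12],q);print("top only",q1); q2,r2=fit(ob[12:],q);print("scene only",q2,r2.round(1).tolist())
B=dict(A=((208.8,291.6),(159.6,290),(178.4,290.8)),B=((280.8,296.6),(240.4,311.4),(257.4,304.8)),C=((409.2,313.6),(375.6,308),(394.6,311)))
for k,(a,b,c) in B.items():
    q,r=fit([(t,(-.092,0,.01),a),(t,(-.0025,0,.105),b),(t,(-.044,0,.105),c)],[*atz(t,b,.105)[:2],1.57]); print(k,q,r.round(1).tolist())
for n,u in (("F1",(320.4,307.6)),("F2",(457,309)),("F3",(455,225))): print(n,atz(t,u,.125))
for n in ("funnel_1","funnel_1_flange"):
    for p in (t,s):
        for d in tip_of(n,p): print(n,np.round(d["point"],1),round(d["p"],2),atz(p,d["point"],.073 if "fl" in n else .013))
for n,u in (("l",(115,333)),("m",(380,328)),("r",(626,310))): print("cup",n,atz(t,T(*u),.112))
E
```

```text
stand [0.6451 0.0667 0.0219] 
 [[-1.1, -0.6], [0.1, -0.6], [-0.7, 0.2], [0.7, -0.5], [-1.0, -0.2], [0.7, -0.0], [0.5, -0.1], [0.6, -0.7], [1.0, -0.9], [1.2, -1.2], [0.4, -0.1], [0.8, -0.8], [-1.6, 0.1], [-0.0, 2.4], [-1.7, -3.3], [-0.8, 1.0], [-1.5, -1.0], [-0.2, 0.8], [-1.2, -0.6], [-1.2, 0.7]]
top only [0.6441 0.0674 0.019 ]
scene only [0.6479 0.0668 0.0198] [[-0.6, -0.2], [1.0, 2.1], [-0.8, -3.7], [0.1, 0.6], [-0.4, -1.2], [0.9, 0.5], [-0.1, -0.8], [-0.1, 0.5]]
A [0.4509 0.3716 1.5042] [[-0.0, -0.0], [-0.1, -0.0], [0.2, 0.0]]
B [0.3996 0.1977 1.9068] [[0.3, -0.2], [-0.7, 0.1], [0.3, 0.0]]
C [ 0.4027 -0.0971  1.3677] [[0.0, -0.2], [0.1, -0.2], [-0.1, 0.3]]
F1 [0.4058 0.0204 0.125 ]
F2 [ 0.3968 -0.2707  0.125 ]
F3 [ 0.5769 -0.2732  0.125 ]
funnel_1 [320.2 306.4] 0.75 [0.4049 0.02   0.013 ]
funnel_1 [446.1 227.3] 0.62 [ 0.5837 -0.2798  0.013 ]
funnel_1 [452.8 305.7] 0.59 [ 0.4001 -0.2887  0.013 ]
funnel_1 [424.7 377.6] 0.92 [ 0.5815 -0.2784  0.013 ]
funnel_1 [334.9 424. ] 0.78 [ 0.397  -0.2813  0.013 ]
funnel_1_flange [319.6 304.3] 0.66 [0.4114 0.0216 0.073 ]
funnel_1_flange [254.4 286.7] 0.96 [0.4089 0.027  0.073 ]
funnel_1_flange [283.7 354.5] 0.73 [ 0.372  -0.1632  0.073 ]
funnel_1_flange [313.9 188.2] 0.27 [0.74  0.356 0.073]
funnel_1_flange [215.  208.9] 0.23 [0.4606 0.3732 0.073 ]
cup l [0.5486 0.2056 0.112 ]
cup m [0.5483 0.0616 0.112 ]
cup r [ 0.5553 -0.0724  0.112 ]
```

```bash
cat >> h.py <<'E'
def Rt(yaw): return np.array([[-np.cos(yaw),-np.sin(yaw),0],[-np.sin(yaw),np.cos(yaw),0],[0,0,-1.]])
def plan(*tg):  # targets (x,y,z,yaw) of TCP; prints slide mm, angular deg, chained from now
    st=get_state(); p=st["tcp_pos"]; w,x,y,z=st["orientation"]; r=R.from_quat([x,y,z,w]).as_matrix()
    print("now",p.round(4),"yaw",round(np.arctan2(-r[0,1],r[1,1]),4),"t",round(st["clock"],1),"gap",round(st["finger_gap"],4),"grip",round(st["grip_force"],1),"F",st["wrist_force"].round(1))
    for t in tg:
        q=np.array(t[:3]);m=Rt(t[3]); d=R.from_matrix(r.T@m).as_rotvec(degrees=True)
        print((r.T@(q-p)*1000).round(1).tolist(),d.round(1).tolist(), "rows~",int(np.ceil(max(np.linalg.norm(q-p)/.0417,np.linalg.norm(d)/7.16)))); p,r=q,m
def off(o,yaw,dx,dy=0): return o[0]+np.cos(yaw)*dx-np.sin(yaw)*dy,o[1]+np.sin(yaw)*dx+np.cos(yaw)*dy
E
python3 - <<'E'
from h import *
g=off((.4509,.3716),1.504,-.025); print(g)
plan((.30,.45,.2,.75),(*g,.19,1.504),(*g,.077,1.504))
E
```

```text
(np.float64(0.4492313333383909), np.float64(0.3466557511323264))
now [0.1416 0.5574 0.2423] yaw -0.2487 t 1.6 gap 0.0857 grip 0.0 F [ 0.6  0.5 -0.5]
[-180.0, -65.1, 42.3] [0.0, 0.0, -57.2] rows~ 8
[-38.7, -177.3, 10.0] [0.0, 0.0, -43.2] rows~ 7
[0.0, 0.0, 113.0] [0.0, 0.0, 0.0] rows~ 3
```

Request:
{"api": "jog_arm", "payload": {"moves": [{"slide": [-180,-65,42],"angular": [0,0,-57.2],"fingers": 0.3},{"slide": [-180,-65,42],"angular": [0,0,-57.2],"fingers": 0.3},{"slide": [-180,-65,42],"angular": [0,0,-57.2],"fingers": 0.3},{"slide": [-180,-65,42],"angular": [0,0,-57.2],"fingers": 0.3},{"slide": [-180,-65,42],"angular": [0,0,-57.2],"fingers": 0.3},{"slide": [-180,-65,42],"angular": [0,0,-57.2],"fingers": 0.3},{"slide": [-180,-65,42],"angular": [0,0,-57.2],"fingers": 0.3},{"slide": [-180,-65,42],"angular": [0,0,-57.2],"fingers": 0.3}], "squeeze": 80}}

```text
clock: 2.27
tcp_pos: [0.3011, 0.4491, 0.2001]
orientation: [-0.0, -0.345, 0.938, -0.0]
wrist_force: [-0.4, -0.5, -0.5]
finger_gap: 0.0598
grip_force: 0.0
```

Request:
{"api": "jog_arm", "payload": {"moves": [{"slide": [-39,-177,10],"angular": [0,0,-43.2]},{"slide": [-39,-177,10],"angular": [0,0,-43.2]},{"slide": [-39,-177,10],"angular": [0,0,-43.2]},{"slide": [-39,-177,10],"angular": [0,0,-43.2]},{"slide": [-39,-177,10],"angular": [0,0,-43.2]},{"slide": [-39,-177,10],"angular": [0,0,-43.2]},{"slide": [-39,-177,10],"angular": [0,0,-43.2]},{"slide": [-39,-177,10],"angular": [0,0,-43.2]}]}}

```text
schema error: expected keys fingers, slide, angular
```

Run:
```python
from h import *
plan((.4492,.3467,.077,1.504))
s=read_camera("scene"); cv2.imwrite("pics/s1.png",cv2.resize(s["color"][150:320,150:350,::-1],None,fx=3,fy=3,interpolation=cv2.INTER_CUBIC))
```

```text
now [0.3011 0.4491 0.2001] yaw 0.7053 t 2.3 gap 0.0598 grip 0.0 F [-0.4 -0.5 -0.5]
[-46.4, -174.0, 123.1] [0.0, -0.0, -45.8] rows~ 7
```

View pics/s1.png

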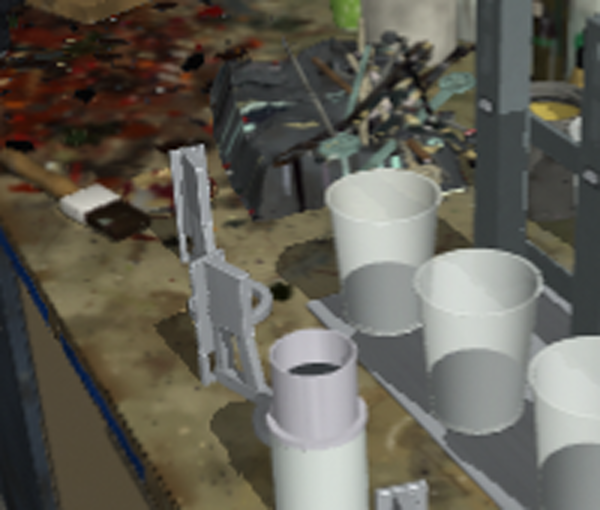

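The picture shows brackets A (crop 190,200) and B (crop 225,290) still standing in place, with the way to A free. All three keys are needed in each row.

Request:
{"api": "jog_arm", "payload": {"moves": [{"slide": [-46,-174,10],"angular": [0,0,-45.8],"fingers": 0.3},{"slide": [-46,-174,10],"angular": [0,0,-45.8],"fingers": 0.3},{"slide": [-46,-174,10],"angular": [0,0,-45.8],"fingers": 0.3},{"slide": [-46,-174,10],"angular": [0,0,-45.8],"fingers": 0.3},{"slide": [-46,-174,10],"angular": [0,0,-45.8],"fingers": 0.3},{"slide": [-46,-174,10],"angular": [0,0,-45.8],"fingers": 0.3},{"slide": [-46,-174,10],"angular": [0,0,-45.8],"fingers": 0.3},{"slide": [-46,-174,10],"angular": [0,0,-45.8],"fingers": 0.3}]}}

```text
clock: 2.98
tcp_pos: [0.448, 0.3463, 0.1902]
orientation: [-0.0, -0.681, 0.732, 0.0]
wrist_force: [-0.4, 0.2, -0.0]
finger_gap: 0.0598
grip_force: 0.0
```

Request:
{"api": "jog_arm", "payload": {"moves": [{"slide": [0,0,40],"angular": [0,0,0],"fingers": 0.3},{"slide": [0,0,80],"angular": [0,0,0],"fingers": 0.3},{"slide": [0,0,113],"angular": [0,0,0],"fingers": 0.3},{"slide": [0,0,113],"angular": [0,0,0],"fingers": 0.3},{"slide": [0,0,113],"angular": [0,0,0],"fingers": 0.3}]}}

```text
clock: 3.4
tcp_pos: [0.4457, 0.3463, 0.0761]
orientation: [-0.002, -0.681, 0.732, 0.001]
wrist_force: [0.5, -0.1, 1.1]
finger_gap: 0.0596
grip_force: 0.0
```

Request:
{"api": "jog_arm", "payload": {"moves": [{"slide": [0,0,0],"angular": [0,0,0],"fingers": 1},{"slide": [0,0,0],"angular": [0,0,0],"fingers": 1},{"slide": [0,0,0],"angular": [0,0,0],"fingers": 1},{"slide": [0,0,0],"angular": [0,0,0],"fingers": 1},{"slide": [0,0,0],"angular": [0,0,0],"fingers": 1},{"slide": [0,0,0],"angular": [0,0,0],"fingers": 1},{"slide": [0,0,0],"angular": [0,0,0],"fingers": 1},{"slide": [0,0,0],"angular": [0,0,0],"fingers": 1}], "squeeze": 80}}

```text
clock: 4.07
tcp_pos: [0.4486, 0.3475, 0.0791]
orientation: [0.002, -0.682, 0.731, -0.0]
wrist_force: [0.3, 0.1, 7.3]
finger_gap: 0.009
grip_force: 79.6
```

Run:
```python
from h import *
L=off((.645,.067),.021,0,.14); g=off(L,.021,-.025-.05); print(L,g)
plan((.449,.347,.26,1.504),(.50,.28,.30,.75),(*g,.155+.022+.077,.021))
```

```text
(np.float64(0.6420602160852353), np.float64(0.20696913113445584)) (np.float64(0.5670767529774912), np.float64(0.2053942468944033))
now [0.4486 0.3475 0.0791] yaw 1.5007 t 4.1 gap 0.009 grip 79.6 F [0.3 0.1 7.3]
[0.1, -0.9, -180.9] [-0.1, 0.1, -0.2] rows~ 5
[63.4, -55.4, -40.0] [0.0, 0.0, 43.2] rows~ 7
[1.8, -100.3, 46.0] [0.0, 0.0, 41.8] rows~ 6
```

Request:
{"api": "jog_arm", "payload": {"moves": [{"slide": [0,0,-30],"angular": [0,0,0],"fingers": 1},{"slide": [0,0,-70],"angular": [0,0,0],"fingers": 1},{"slide": [0,0,-110],"angular": [0,0,0],"fingers": 1},{"slide": [0,0,-150],"angular": [0,0,0],"fingers": 1},{"slide": [0,0,-180],"angular": [0,0,0],"fingers": 1}]}}

```text
clock: 4.48
tcp_pos: [0.4476, 0.3469, 0.2608]
orientation: [0.001, -0.682, 0.731, -0.0]
wrist_force: [1.3, 0.1, -2.1]
finger_gap: 0.0091
grip_force: 79.0
```

Request:
{"api": "jog_arm", "payload": {"moves": [{"slide": [63,-55,-40],"angular": [0,0,43.2],"fingers": 1},{"slide": [63,-55,-40],"angular": [0,0,43.2],"fingers": 1},{"slide": [63,-55,-40],"angular": [0,0,43.2],"fingers": 1},{"slide": [63,-55,-40],"angular": [0,0,43.2],"fingers": 1},{"slide": [63,-55,-40],"angular": [0,0,43.2],"fingers": 1},{"slide": [63,-55,-40],"angular": [0,0,43.2],"fingers": 1},{"slide": [63,-55,-40],"angular": [0,0,43.2],"fingers": 1}]}}

```text
clock: 5.07
tcp_pos: [0.4978, 0.2797, 0.297]
orientation: [-0.0, -0.363, 0.932, 0.0]
wrist_force: [-0.5, 0.3, -3.6]
finger_gap: 0.0089
grip_force: 79.2
```

Request:
{"api": "jog_arm", "payload": {"moves": [{"slide": [2,-100,46],"angular": [0,0,41.8],"fingers": 1},{"slide": [2,-100,46],"angular": [0,0,41.8],"fingers": 1},{"slide": [2,-100,46],"angular": [0,0,41.8],"fingers": 1},{"slide": [2,-100,46],"angular": [0,0,41.8],"fingers": 1},{"slide": [2,-100,46],"angular": [0,0,41.8],"fingers": 1},{"slide": [2,-100,46],"angular": [0,0,41.8],"fingers": 1},{"slide": [2,-100,46],"angular": [0,0,41.8],"fingers": 1},{"slide": [2,-100,46],"angular": [0,0,41.8],"fingers": 1},{"slide": [2,-100,46],"angular": [0,0,41.8],"fingers": 1}]}}

```text
clock: 5.82
tcp_pos: [0.5643, 0.2055, 0.2513]
orientation: [-0.0, -0.011, 1.0, 0.0]
wrist_force: [-0.2, 0.0, -2.6]
finger_gap: 0.0094
grip_force: 79.5
```

Run:
```python
from h import *
plan((.5671,.2054,.254,.021))
s=read_camera("scene"); t=read_camera("top"); save(s,"s2f.png"); save(t,"t2f.png")
a=cv2.resize(s["color"][100:280,230:380,::-1],None,fx=3,fy=3,interpolation=cv2.INTER_CUBIC)
b=cv2.resize(t["color"][160:280,190:300,::-1],None,fx=3,fy=3,interpolation=cv2.INTER_CUBIC)
m=np.zeros((540,780,3),np.uint8); m[:,:450]=a; m[:360,450:]=b
cv2.imwrite("pics/m4.png",m)
```

```text
now [0.5643 0.2055 0.2513] yaw 0.0218 t 5.8 gap 0.0094 grip 79.5 F [-0.2  0.  -2.6]
[-2.8, -0.2, -2.7] [0.0, -0.0, 0.0] rows~ 1
```

View pics/m4.png

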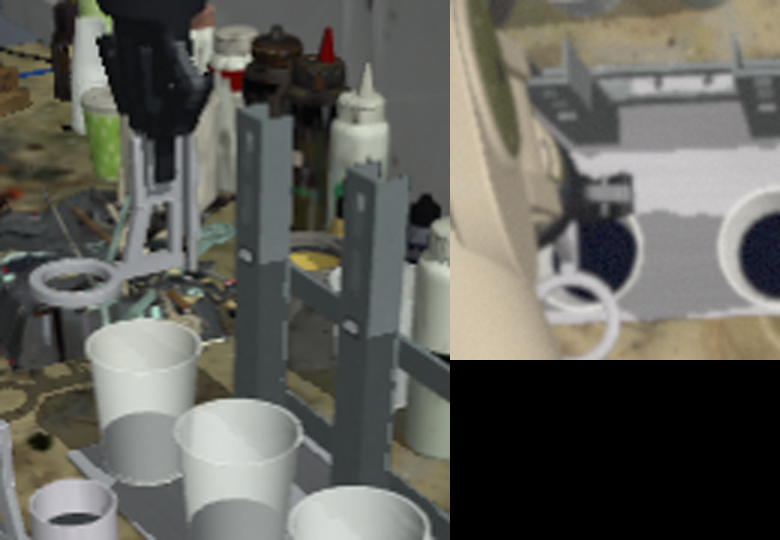

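The bracket is held level, ring at scene (255,194) and top (233.3,265.3), tongue near scene (294,165). I check those against the model.

Run:
```python
from h import *
np.set_printoptions(precision=4,suppress=True)
s=read_camera("scene"); t=read_camera("top"); st=get_state(); p=st["tcp_pos"]
print("tri ring",tri(s,(75/3+230,282/3+100),t,(233.3,265.3)))
o=np.array([*off(p,.0218,.025),p[2]-.077]); r=np.array([*off(o,.0218,-.092),o[2]+.010]); print("pred ring",r,"scene",proj(s,r),"top",proj(t,r))
for n,dy,z in (("tongue L top",.015,.105),("R top",-.015,.105),("R bot",-.015,0)): 
    print(n,proj(s,[*off(o,.0218,0,dy),o[2]+z])*3-np.array([690,300]))
L=off((.645,.067),.021,0,.14)
for z in (.223,.265,.191,.233): print("slot L edge",z,proj(s,[*off(L,.021,0,.0055),z])*3-np.array([690,300]))
```

```text
tri ring (array([0.4967, 0.1982, 0.1785]), np.float64(0.002466699536055076))
pred ring [0.4974 0.2041 0.1844] scene [[254.5723 190.4331]] top [[229.7216 265.4704]]
tongue L top [[173.1051 117.2924]]
R top [[193.9353 129.3717]]
R bot [[194.5332 263.8986]]
slot L edge 0.223 [[241.1429 180.6493]]
slot L edge 0.265 [[241.7798 127.6433]]
slot L edge 0.191 [[240.668  219.8105]]
slot L edge 0.233 [[241.2931 168.1954]]
```

The measured overlap is fine once the arm's occlusion in the top view is allowed for; bracket origin = TCP − 79 mm. Next I go in.

Request:
{"api": "jog_arm", "payload": {"moves": [{"slide": [-5,0,-4],"angular": [0,0,0],"fingers": 1},{"slide": [-20,0,-4],"angular": [0,0,0],"fingers": 1},{"slide": [-32,0,-4],"angular": [0,0,0],"fingers": 1},{"slide": [-38,0,-4],"angular": [0,0,0],"fingers": 1},{"slide": [-42,0,-4],"angular": [0,0,0],"fingers": 1},{"slide": [-45,0,-4],"angular": [0,0,0],"fingers": 1},{"slide": [-45,0,-4],"angular": [0,0,0],"fingers": 1}]}}

```text
clock: 6.6
tcp_pos: [0.6097, 0.2061, 0.2551]
orientation: [-0.0, -0.009, 1.0, 0.0]
wrist_force: [-0.7, 0.9, -3.1]
finger_gap: 0.0095
grip_force: 79.5
```

Run:
```python
from h import *
plan((.617,.2064,.2555,.021))
s=read_camera("scene"); t=read_camera("top")
a=cv2.resize(s["color"][110:230,260:360,::-1],None,fx=5,fy=5,interpolation=cv2.INTER_CUBIC)
cv2.imwrite("pics/m5.png",a)
```

```text
now [0.6097 0.2061 0.2551] yaw 0.0175 t 6.6 gap 0.0095 grip 79.5 F [-0.7  0.9 -3.1]
[-7.3, 0.1, -0.4] [0.0, -0.0, -0.2] rows~ 1
```

View pics/m5.png

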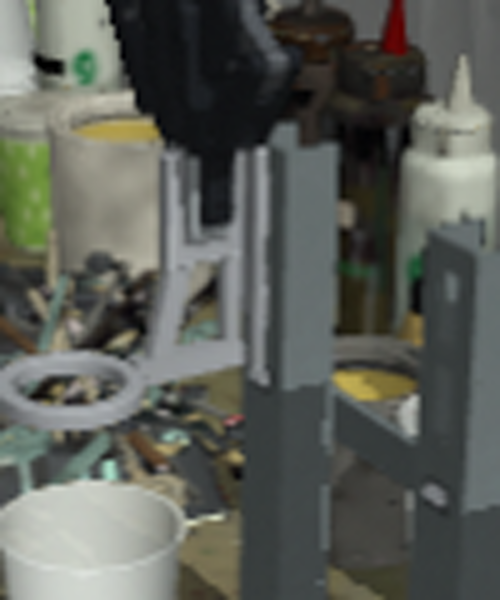

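The hooks have gone into the slots without force, so I go on to the face.

Request:
{"api": "jog_arm", "payload": {"moves": [{"slide": [-3,0,0],"angular": [0,0,0],"fingers": 1},{"slide": [-5,0,0],"angular": [0,0,0],"fingers": 1},{"slide": [-7,0,0],"angular": [0,0,0],"fingers": 1},{"slide": [-8,0,0],"angular": [0,0,0],"fingers": 1},{"slide": [-8,0,0],"angular": [0,0,0],"fingers": 1}]}}

```text
clock: 7.12
tcp_pos: [0.6174, 0.2063, 0.2553]
orientation: [-0.0, -0.009, 1.0, 0.0]
wrist_force: [0.2, -0.0, -1.8]
finger_gap: 0.0092
grip_force: 79.5
```

Request:
{"api": "jog_arm", "payload": {"moves": [{"slide": [-1,0,0],"angular": [0,0,0],"fingers": 1},{"slide": [-2,0,0],"angular": [0,0,0],"fingers": 1},{"slide": [-3,0,0],"angular": [0,0,0],"fingers": 1},{"slide": [-3,0,0],"angular": [0,0,0],"fingers": 1}]}}

```text
clock: 7.45
tcp_pos: [0.6175, 0.2063, 0.2553]
orientation: [-0.003, -0.009, 1.0, -0.0]
wrist_force: [-10.2, -1.1, 1.4]
finger_gap: 0.0092
grip_force: 80.2
```

Request:
{"api": "jog_arm", "payload": {"moves": [{"slide": [2,0,2],"angular": [0,0,0],"fingers": 1},{"slide": [2,0,5],"angular": [0,0,0],"fingers": 1},{"slide": [2,0,8],"angular": [0,0,0],"fingers": 1},{"slide": [2,0,12],"angular": [0,0,0],"fingers": 1},{"slide": [2,0,16],"angular": [0,0,0],"fingers": 1},{"slide": [2,0,20],"angular": [0,0,0],"fingers": 1},{"slide": [2,0,22],"angular": [0,0,0],"fingers": 1},{"slide": [2,0,23],"angular": [0,0,0],"fingers": 1},{"slide": [2,0,23],"angular": [0,0,0],"fingers": 1}]}}

```text
clock: 8.2
tcp_pos: [0.6176, 0.2064, 0.234]
orientation: [0.0, -0.009, 1.0, 0.0]
wrist_force: [-8.9, -1.0, 7.1]
finger_gap: 0.0088
grip_force: 81.0
```

Request:
{"api": "jog_arm", "payload": {"moves": [{"slide": [0,0,2],"angular": [0,0,0],"fingers": 1},{"slide": [0,0,4],"angular": [0,0,0],"fingers": 1},{"slide": [0,0,4],"angular": [0,0,0],"fingers": 1}]}}

```text
clock: 8.45
tcp_pos: [0.6177, 0.2064, 0.2337]
orientation: [0.002, -0.009, 1.0, 0.0]
wrist_force: [-14.6, -2.2, 22.0]
finger_gap: 0.0091
grip_force: 83.2
```

Request:
{"api": "jog_arm", "payload": {"moves": [{"slide": [1,0,-4],"angular": [0,0,0],"fingers": 0.3},{"slide": [1,0,-4],"angular": [0,0,0],"fingers": 0.3},{"slide": [1,0,-4],"angular": [0,0,0],"fingers": 0.3},{"slide": [1,0,-4],"angular": [0,0,0],"fingers": 0.3},{"slide": [1,0,-4],"angular": [0,0,0],"fingers": 0.3},{"slide": [1,0,-40],"angular": [0,0,0],"fingers": 0.3},{"slide": [1,0,-80],"angular": [0,0,0],"fingers": 0.3},{"slide": [1,0,-80],"angular": [0,0,0],"fingers": 0.3}]}}

```text
clock: 9.12
tcp_pos: [0.6196, 0.2067, 0.3157]
orientation: [0.005, -0.009, 1.0, 0.001]
wrist_force: [-0.7, 0.4, 2.1]
finger_gap: 0.0597
grip_force: 0.0
```

Request:
{"api": "jog_arm", "payload": {"moves": [{"slide": [100,-50,0],"angular": [0,0,-50],"fingers": 0.3},{"slide": [190,-150,20],"angular": [0,0,-50],"fingers": 0.3},{"slide": [195,-255,20],"angular": [0,0,-50],"fingers": 0.3},{"slide": [195,-255,20],"angular": [0,0,-50],"fingers": 0.3},{"slide": [195,-255,20],"angular": [0,0,-50],"fingers": 0.3},{"slide": [195,-255,20],"angular": [0,0,-50],"fingers": 0.3},{"slide": [195,-255,20],"angular": [0,0,-50],"fingers": 0.3},{"slide": [195,-255,20],"angular": [0,0,-50],"fingers": 0.3},{"slide": [195,-255,20],"angular": [0,0,-50],"fingers": 0.3},{"slide": [195,-255,20],"angular": [0,0,-50],"fingers": 0.3}]}}

```text
clock: 9.95
tcp_pos: [0.4258, -0.0541, 0.2881]
orientation: [-0.0, -0.428, 0.904, -0.0]
wrist_force: [0.1, 1.0, 1.1]
finger_gap: 0.0596
grip_force: 0.0
```

```bash
cat >> h.py <<'E'
def crop(im,u,v,w,h,k): return cv2.resize(im["color"][v:v+h,u:u+w,::-1],None,fx=k,fy=k,interpolation=cv2.INTER_CUBIC)
E
python3 - <<'E'
from h import *
plan()
s=read_camera("scene"); t=read_camera("top")
m=np.vstack([np.hstack([crop(t,190,180,130,100,3),crop(s,230,100,130,100,3)]),np.hstack([crop(t,230,275,78,50,5),crop(t,365,285,78,50,5)])])
cv2.imwrite("pics/m6.png",m)
E
```

```text
now [ 0.4258 -0.0541  0.2881] yaw 0.8851 t 9.9 gap 0.0596 grip 0.0 F [0.1 1.  1.1]
```

View pics/m6.png

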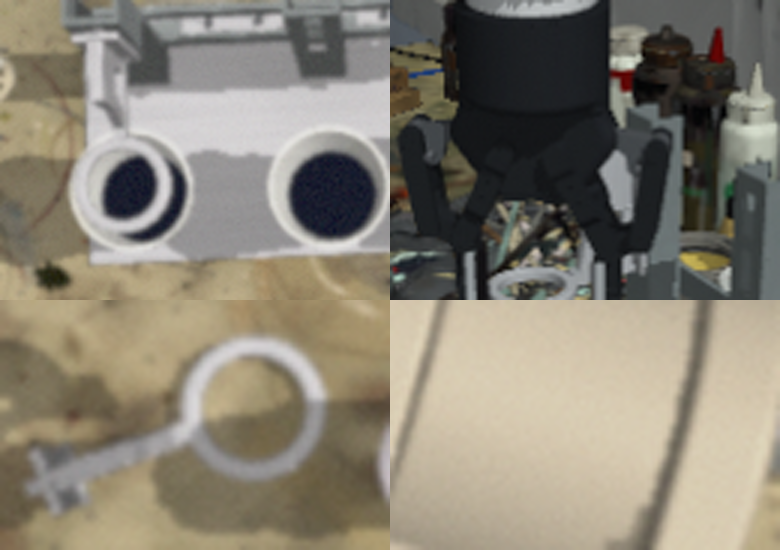

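B is unmoved (ring at crop (253,408)) and A hangs on the left upright. Next is bracket B.

Run:
```python
from h import *
g=off((.3996,.1977),1.907,-.025)
M=off((.645,.067),.020,-.025-.05)
plan((*g,.19,1.907),(*g,.077,1.907),(*g,.26,1.907),(.47,.12,.28,1.0),(*M,.2555,.020))
```

```text
now [ 0.4274 -0.0523  0.2883] yaw 0.8882 t 10.1 gap 0.0599 grip 0.0 F [-0.3 -0.3 -0.5]
[-163.3, 158.0, 98.4] [-0.1, 0.0, -58.4] rows~ 9
[0.0, 0.0, 113.0] [0.0, 0.0, 0.0] rows~ 3
[0.0, 0.0, -183.0] [0.0, 0.0, 0.0] rows~ 5
[71.6, -40.8, -20.0] [0.0, 0.0, 52.0] rows~ 8
[-8.2, -113.6, 24.5] [0.0, 0.0, 56.1] rows~ 8
```

Request:
{"api": "jog_arm", "payload": {"moves": [{"slide": [-163,158,98],"angular": [0,0,-58.4],"fingers": 0.3},{"slide": [-163,158,98],"angular": [0,0,-58.4],"fingers": 0.3},{"slide": [-163,158,98],"angular": [0,0,-58.4],"fingers": 0.3},{"slide": [-163,158,98],"angular": [0,0,-58.4],"fingers": 0.3},{"slide": [-163,158,98],"angular": [0,0,-58.4],"fingers": 0.3},{"slide": [-163,158,98],"angular": [0,0,-58.4],"fingers": 0.3},{"slide": [-163,158,98],"angular": [0,0,-58.4],"fingers": 0.3},{"slide": [-163,158,98],"angular": [0,0,-58.4],"fingers": 0.3},{"slide": [-163,158,98],"angular": [0,0,-58.4],"fingers": 0.3},{"slide": [-163,158,98],"angular": [0,0,-58.4],"fingers": 0.3}]}}

```text
clock: 10.88
tcp_pos: [0.4068, 0.1756, 0.1902]
orientation: [-0.0, 0.816, -0.578, -0.0]
wrist_force: [0.8, -0.1, 0.0]
finger_gap: 0.0595
grip_force: 0.0
```

Request:
{"api": "jog_arm", "payload": {"moves": [{"slide": [0,0,40],"angular": [0,0,0],"fingers": 0.3},{"slide": [0,0,80],"angular": [0,0,0],"fingers": 0.3},{"slide": [0,0,113],"angular": [0,0,0],"fingers": 0.3},{"slide": [0,0,113],"angular": [0,0,0],"fingers": 0.3},{"slide": [0,0,113],"angular": [0,0,0],"fingers": 0.3}]}}

```text
clock: 11.3
tcp_pos: [0.4055, 0.1737, 0.0766]
orientation: [0.001, 0.815, -0.579, -0.001]
wrist_force: [0.9, 0.1, 0.8]
finger_gap: 0.0597
grip_force: 0.0
```

Request:
{"api": "jog_arm", "payload": {"moves": [{"slide": [0,0,0],"angular": [0,0,0],"fingers": 1},{"slide": [0,0,0],"angular": [0,0,0],"fingers": 1},{"slide": [0,0,0],"angular": [0,0,0],"fingers": 1},{"slide": [0,0,0],"angular": [0,0,0],"fingers": 1},{"slide": [0,0,0],"angular": [0,0,0],"fingers": 1},{"slide": [0,0,0],"angular": [0,0,0],"fingers": 1},{"slide": [0,0,0],"angular": [0,0,0],"fingers": 1},{"slide": [0,0,0],"angular": [0,0,0],"fingers": 1}]}}

```text
clock: 11.97
tcp_pos: [0.4082, 0.1743, 0.0789]
orientation: [-0.001, 0.816, -0.578, 0.001]
wrist_force: [0.3, -0.3, 7.1]
finger_gap: 0.009
grip_force: 78.2
```

Request:
{"api": "jog_arm", "payload": {"moves": [{"slide": [0,0,-30],"angular": [0,0,0],"fingers": 1},{"slide": [0,0,-70],"angular": [0,0,0],"fingers": 1},{"slide": [0,0,-110],"angular": [0,0,0],"fingers": 1},{"slide": [0,0,-150],"angular": [0,0,0],"fingers": 1},{"slide": [0,0,-183],"angular": [0,0,0],"fingers": 1},{"slide": [0,0,-183],"angular": [0,0,0],"fingers": 1}]}}

```text
clock: 12.47
tcp_pos: [0.4096, 0.1748, 0.2672]
orientation: [-0.004, 0.816, -0.578, 0.004]
wrist_force: [1.4, 0.1, -2.4]
finger_gap: 0.0092
grip_force: 79.1
```

Run:
```python
from h import *
M=off((.645,.067),.020,-.025-.05)
plan((.46,.10,.29,1.0),(*M,.2555,.020))
```

```text
now [0.4096 0.1748 0.2672] yaw 1.9095 t 12.5 gap 0.0092 grip 79.1 F [ 1.4  0.1 -2.4]
[87.3, -22.9, -22.4] [-0.6, 0.2, 52.1] rows~ 8
[-30.4, -111.2, 34.5] [0.0, 0.0, 56.1] rows~ 8
```

Request:
{"api": "jog_arm", "payload": {"moves": [{"slide": [87,-23,-22],"angular": [0,0,52.1],"fingers": 1},{"slide": [87,-23,-22],"angular": [0,0,52.1],"fingers": 1},{"slide": [87,-23,-22],"angular": [0,0,52.1],"fingers": 1},{"slide": [87,-23,-22],"angular": [0,0,52.1],"fingers": 1},{"slide": [87,-23,-22],"angular": [0,0,52.1],"fingers": 1},{"slide": [87,-23,-22],"angular": [0,0,52.1],"fingers": 1},{"slide": [87,-23,-22],"angular": [0,0,52.1],"fingers": 1},{"slide": [87,-23,-22],"angular": [0,0,52.1],"fingers": 1},{"slide": [87,-23,-22],"angular": [0,0,52.1],"fingers": 1}]}}

```text
clock: 13.22
tcp_pos: [0.4567, 0.0996, 0.2813]
orientation: [-0.001, -0.479, 0.878, 0.0]
wrist_force: [0.2, 0.4, -2.6]
finger_gap: 0.0095
grip_force: 79.1
```

Request:
{"api": "jog_arm", "payload": {"moves": [{"slide": [-30,-111,34],"angular": [0,0,56.1],"fingers": 1},{"slide": [-30,-111,34],"angular": [0,0,56.1],"fingers": 1},{"slide": [-30,-111,34],"angular": [0,0,56.1],"fingers": 1},{"slide": [-30,-111,34],"angular": [0,0,56.1],"fingers": 1},{"slide": [-30,-111,34],"angular": [0,0,56.1],"fingers": 1},{"slide": [-30,-111,34],"angular": [0,0,56.1],"fingers": 1},{"slide": [-30,-111,34],"angular": [0,0,56.1],"fingers": 1},{"slide": [-30,-111,34],"angular": [0,0,56.1],"fingers": 1},{"slide": [-30,-111,34],"angular": [0,0,56.1],"fingers": 1},{"slide": [-30,-111,34],"angular": [0,0,56.1],"fingers": 1}]}}

```text
clock: 14.05
tcp_pos: [0.5666, 0.0649, 0.2477]
orientation: [-0.001, -0.012, 1.0, 0.0]
wrist_force: [0.2, 0.4, -2.0]
finger_gap: 0.0091
grip_force: 79.7
```

Run:
```python
from h import *
M=off((.645,.067),.020,-.025); N=off((.645,.067),.020,-.033)
plan((*N,.2555,.020),(*M,.2555,.020))
```

```text
now [0.5666 0.0649 0.2477] yaw 0.0248 t 14.1 gap 0.0091 grip 79.7 F [ 0.2  0.4 -2. ]
[-45.4, 0.3, -7.9] [0.0, -0.1, 0.3] rows~ 2
[-8.0, -0.0, 0.0] [0.0, 0.0, 0.0] rows~ 1
```

Request:
{"api": "jog_arm", "payload": {"moves": [{"slide": [0,0,-8],"angular": [0,0,0.3],"fingers": 1},{"slide": [-12,0,-8],"angular": [0,0,0.3],"fingers": 1},{"slide": [-22,0,-8],"angular": [0,0,0.3],"fingers": 1},{"slide": [-28,0,-8],"angular": [0,0,0.3],"fingers": 1},{"slide": [-32,0,-8],"angular": [0,0,0.3],"fingers": 1},{"slide": [-32,0,-8],"angular": [0,0,0.3],"fingers": 1},{"slide": [-32,0,-8],"angular": [0,0,0.3],"fingers": 1}]}}

```text
clock: 14.63
tcp_pos: [0.5987, 0.0656, 0.2562]
orientation: [-0.0, -0.008, 1.0, 0.0]
wrist_force: [0.4, -0.2, -3.7]
finger_gap: 0.0091
grip_force: 79.8
```

Run:
```python
from h import *
M=off((.645,.067),.020,-.025)
plan((*M,.2555,.020))
```

```text
now [0.5987 0.0656 0.2562] yaw 0.0163 t 14.6 gap 0.0091 grip 79.8 F [ 0.4 -0.2 -3.7]
[-21.4, 0.5, 0.7] [0.0, -0.0, -0.2] rows~ 1
```

Request:
{"api": "jog_arm", "payload": {"moves": [{"slide": [-4,0.5,0.5],"angular": [0,0,0],"fingers": 1},{"slide": [-8,0.5,0.5],"angular": [0,0,0],"fingers": 1},{"slide": [-12,0.5,0.5],"angular": [0,0,0],"fingers": 1},{"slide": [-16,0.5,0.5],"angular": [0,0,0],"fingers": 1},{"slide": [-20,0.5,0.5],"angular": [0,0,0],"fingers": 1},{"slide": [-23,0.5,0.5],"angular": [0,0,0],"fingers": 1},{"slide": [-23,0.5,0.5],"angular": [0,0,0],"fingers": 1}]}}

```text
clock: 15.22
tcp_pos: [0.6205, 0.0664, 0.2555]
orientation: [-0.002, -0.008, 1.0, -0.0]
wrist_force: [-5.5, -0.2, 0.1]
finger_gap: 0.0088
grip_force: 80.0
```

Request:
{"api": "jog_arm", "payload": {"moves": [{"slide": [0,0,2],"angular": [0,0,0],"fingers": 1},{"slide": [0,0,5],"angular": [0,0,0],"fingers": 1},{"slide": [0,0,8],"angular": [0,0,0],"fingers": 1},{"slide": [0,0,12],"angular": [0,0,0],"fingers": 1},{"slide": [0,0,16],"angular": [0,0,0],"fingers": 1},{"slide": [0,0,20],"angular": [0,0,0],"fingers": 1},{"slide": [0,0,23],"angular": [0,0,0],"fingers": 1},{"slide": [0,0,23],"angular": [0,0,0],"fingers": 1}]}}

```text
clock: 15.88
tcp_pos: [0.6205, 0.0665, 0.2338]
orientation: [-0.001, -0.008, 1.0, -0.0]
wrist_force: [-7.7, -0.3, 3.9]
finger_gap: 0.009
grip_force: 80.7
```

Request:
{"api": "jog_arm", "payload": {"moves": [{"slide": [0,0,2],"angular": [0,0,0],"fingers": 1},{"slide": [0,0,4],"angular": [0,0,0],"fingers": 1},{"slide": [0,0,4],"angular": [0,0,0],"fingers": 1}]}}

```text
clock: 16.13
tcp_pos: [0.6206, 0.0665, 0.2334]
orientation: [0.001, -0.008, 1.0, -0.0]
wrist_force: [-14.7, 0.6, 19.8]
finger_gap: 0.009
grip_force: 83.2
```

Request:
{"api": "jog_arm", "payload": {"moves": [{"slide": [1,0,-4],"angular": [0,0,0],"fingers": 0.3},{"slide": [1,0,-4],"angular": [0,0,0],"fingers": 0.3},{"slide": [1,0,-4],"angular": [0,0,0],"fingers": 0.3},{"slide": [1,0,-4],"angular": [0,0,0],"fingers": 0.3},{"slide": [1,0,-4],"angular": [0,0,0],"fingers": 0.3},{"slide": [1,0,-40],"angular": [0,0,0],"fingers": 0.3},{"slide": [1,0,-80],"angular": [0,0,0],"fingers": 0.3},{"slide": [1,0,-80],"angular": [0,0,0],"fingers": 0.3}]}}

```text
clock: 16.8
tcp_pos: [0.6231, 0.0664, 0.316]
orientation: [0.005, -0.008, 1.0, -0.0]
wrist_force: [0.3, 0.1, 2.1]
finger_gap: 0.06
grip_force: 0.0
```

Request:
{"api": "jog_arm", "payload": {"moves": [{"slide": [180,60,20],"angular": [0,0,-45],"fingers": 0.3},{"slide": [180,60,20],"angular": [0,0,-45],"fingers": 0.3},{"slide": [180,60,20],"angular": [0,0,-45],"fingers": 0.3},{"slide": [180,60,20],"angular": [0,0,-45],"fingers": 0.3},{"slide": [180,60,20],"angular": [0,0,-45],"fingers": 0.3},{"slide": [180,60,20],"angular": [0,0,-45],"fingers": 0.3},{"slide": [180,60,20],"angular": [0,0,-45],"fingers": 0.3},{"slide": [180,60,20],"angular": [0,0,-45],"fingers": 0.3}]}}

```text
clock: 17.47
tcp_pos: [0.4397, 0.1239, 0.2889]
orientation: [0.0, -0.391, 0.921, -0.0]
wrist_force: [-0.6, -0.3, 0.8]
finger_gap: 0.06
grip_force: 0.0
```

Run:
```python
from h import *
plan()
s=read_camera("scene"); t=read_camera("top")
m=np.vstack([np.hstack([crop(t,190,165,195,110,2),crop(t,360,280,80,44,5)[:,:]])[:220],np.hstack([crop(t,420,200,65,62,5),crop(t,420,280,65,62,5),np.zeros((310,140,3),np.uint8)])])
cv2.imwrite("pics/m7.png",m)
```

```text
now [0.4397 0.1239 0.2889] yaw 0.8027 t 17.5 gap 0.06 grip 0.0 F [-0.6 -0.3  0.8]
```

View pics/m7.png

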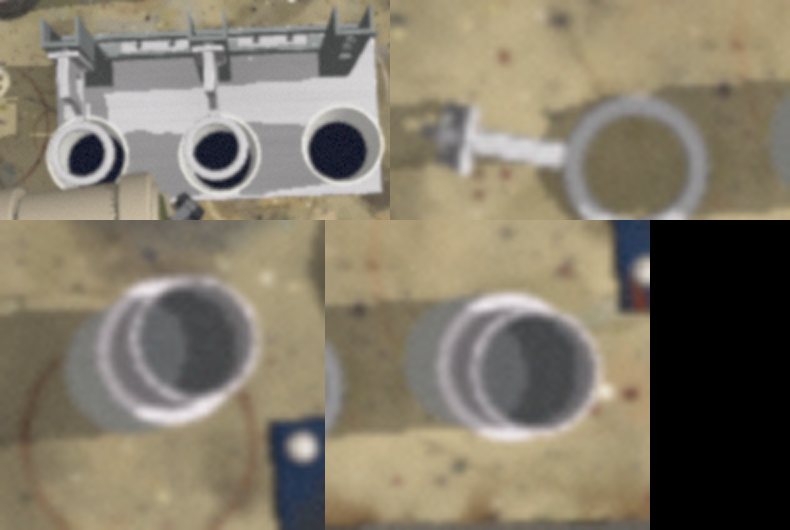

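C is unmoved (ring at top (409,313.4)), brackets A and B hang; the funnel collar tops are at top (458.8,224.4) and (462.2,310).

Run:
```python
from h import *
t=read_camera("top")
print(atz(t,(458.8,224.4),.125),atz(t,(453,226),.078),atz(t,(462.2,310),.125))
g=off((.4027,-.0971),1.3677,-.025)
Rr=off((.645,.067),.020,-.025-.05,-.14)
plan((*g,.19,1.3677),(*g,.077,1.3677),(*g,.28,1.3677),(.46,-.09,.29,.68),(*Rr,.262,.020))
```

```text
[ 0.57799513 -0.28142864  0.125     ] [ 0.57969279 -0.28028877  0.078     ] [ 0.39449572 -0.28170184  0.125     ]
now [0.4403 0.1235 0.2887] yaw 0.7997 t 17.6 gap 0.0599 grip 0.0 F [-0.3 -0.4 -0.9]
[205.5, -140.2, 98.6] [-0.0, 0.0, -32.5] rows~ 7
[0.0, 0.0, 113.0] [0.0, 0.0, 0.0] rows~ 3
[0.0, 0.0, -203.0] [0.0, 0.0, 0.0] rows~ 5
[-43.5, -54.7, -10.0] [0.0, 0.0, 39.4] rows~ 6
[-97.5, -58.9, 28.0] [0.0, 0.0, 37.8] rows~ 6
```

Request:
{"api": "jog_arm", "payload": {"moves": [{"slide": [205,-140,98],"angular": [0,0,-32.5],"fingers": 0.3},{"slide": [205,-140,98],"angular": [0,0,-32.5],"fingers": 0.3},{"slide": [205,-140,98],"angular": [0,0,-32.5],"fingers": 0.3},{"slide": [205,-140,98],"angular": [0,0,-32.5],"fingers": 0.3},{"slide": [205,-140,98],"angular": [0,0,-32.5],"fingers": 0.3},{"slide": [205,-140,98],"angular": [0,0,-32.5],"fingers": 0.3},{"slide": [205,-140,98],"angular": [0,0,-32.5],"fingers": 0.3},{"slide": [205,-140,98],"angular": [0,0,-32.5],"fingers": 0.3},{"slide": [205,-140,98],"angular": [0,0,-32.5],"fingers": 0.3}]}}

```text
clock: 18.37
tcp_pos: [0.397, -0.1232, 0.1895]
orientation: [-0.0, -0.63, 0.777, 0.001]
wrist_force: [-0.5, 0.4, 0.9]
finger_gap: 0.0598
grip_force: 0.0
```

Request:
{"api": "jog_arm", "payload": {"moves": [{"slide": [0,0,40],"angular": [0,0,0],"fingers": 0.3},{"slide": [0,0,80],"angular": [0,0,0],"fingers": 0.3},{"slide": [0,0,113],"angular": [0,0,0],"fingers": 0.3},{"slide": [0,0,113],"angular": [0,0,0],"fingers": 0.3},{"slide": [0,0,113],"angular": [0,0,0],"fingers": 0.3}]}}

```text
clock: 18.78
tcp_pos: [0.397, -0.1195, 0.0773]
orientation: [-0.001, -0.632, 0.775, 0.002]
wrist_force: [0.0, -0.4, 1.1]
finger_gap: 0.0599
grip_force: 0.0
```

Request:
{"api": "jog_arm", "payload": {"moves": [{"slide": [0,0,0],"angular": [0,0,0],"fingers": 1},{"slide": [0,0,0],"angular": [0,0,0],"fingers": 1},{"slide": [0,0,0],"angular": [0,0,0],"fingers": 1},{"slide": [0,0,0],"angular": [0,0,0],"fingers": 1},{"slide": [0,0,0],"angular": [0,0,0],"fingers": 1},{"slide": [0,0,0],"angular": [0,0,0],"fingers": 1},{"slide": [0,0,0],"angular": [0,0,0],"fingers": 1},{"slide": [0,0,0],"angular": [0,0,0],"fingers": 1}]}}

```text
clock: 19.45
tcp_pos: [0.3993, -0.1216, 0.0794]
orientation: [0.001, -0.632, 0.775, -0.001]
wrist_force: [0.6, 1.1, 8.7]
finger_gap: 0.0093
grip_force: 78.4
```

Request:
{"api": "jog_arm", "payload": {"moves": [{"slide": [0,0,-30],"angular": [0,0,0],"fingers": 1},{"slide": [0,0,-70],"angular": [0,0,0],"fingers": 1},{"slide": [0,0,-110],"angular": [0,0,0],"fingers": 1},{"slide": [0,0,-150],"angular": [0,0,0],"fingers": 1},{"slide": [0,0,-190],"angular": [0,0,0],"fingers": 1},{"slide": [0,0,-203],"angular": [0,0,0],"fingers": 1},{"slide": [0,0,-203],"angular": [0,0,0],"fingers": 1}]}}

```text
clock: 20.03
tcp_pos: [0.3996, -0.122, 0.285]
orientation: [0.002, -0.632, 0.775, -0.004]
wrist_force: [-0.0, -1.1, -2.3]
finger_gap: 0.0091
grip_force: 78.9
```

Run:
```python
from h import *
Rr=off((.645,.067),.020,-.025-.05,-.14)
plan((.46,-.09,.29,.68),(*Rr,.262,.020))
```

```text
now [ 0.3996 -0.122   0.285 ] yaw 1.3681 t 20.0 gap 0.0091 grip 78.9 F [-0.  -1.1 -2.3]
[-43.5, -52.7, -4.7] [-0.5, 0.0, 39.4] rows~ 6
[-97.5, -58.9, 28.0] [0.0, 0.0, 37.8] rows~ 6
```

Request:
{"api": "jog_arm", "payload": {"moves": [{"slide": [-43,-53,-5],"angular": [0,0,39.4],"fingers": 1},{"slide": [-43,-53,-5],"angular": [0,0,39.4],"fingers": 1},{"slide": [-43,-53,-5],"angular": [0,0,39.4],"fingers": 1},{"slide": [-43,-53,-5],"angular": [0,0,39.4],"fingers": 1},{"slide": [-43,-53,-5],"angular": [0,0,39.4],"fingers": 1},{"slide": [-43,-53,-5],"angular": [0,0,39.4],"fingers": 1},{"slide": [-43,-53,-5],"angular": [0,0,39.4],"fingers": 1}]}}

```text
clock: 20.62
tcp_pos: [0.4575, -0.0891, 0.2837]
orientation: [-0.001, -0.333, 0.943, 0.001]
wrist_force: [-0.3, -0.4, -2.3]
finger_gap: 0.009
grip_force: 79.3
```

Request:
{"api": "jog_arm", "payload": {"moves": [{"slide": [-97,-59,28],"angular": [0,0,37.8],"fingers": 1},{"slide": [-97,-59,28],"angular": [0,0,37.8],"fingers": 1},{"slide": [-97,-59,28],"angular": [0,0,37.8],"fingers": 1},{"slide": [-97,-59,28],"angular": [0,0,37.8],"fingers": 1},{"slide": [-97,-59,28],"angular": [0,0,37.8],"fingers": 1},{"slide": [-97,-59,28],"angular": [0,0,37.8],"fingers": 1},{"slide": [-97,-59,28],"angular": [0,0,37.8],"fingers": 1},{"slide": [-97,-59,28],"angular": [0,0,37.8],"fingers": 1},{"slide": [-97,-59,28],"angular": [0,0,37.8],"fingers": 1}]}}

```text
clock: 21.37
tcp_pos: [0.5705, -0.0744, 0.2571]
orientation: [-0.0, -0.011, 1.0, 0.0]
wrist_force: [-1.2, 0.7, -2.2]
finger_gap: 0.0091
grip_force: 79.3
```

Run:
```python
from h import *
Rr=off((.645,.067),.020,-.025-.02,-.14); print(off((.645,.067),.020,-.025,-.14))
plan((*Rr,.256,.018))
```

```text
(np.float64(0.6228048131704021), np.float64(-0.07347196760065423))
now [ 0.5705 -0.0744  0.2571] yaw 0.0229 t 21.4 gap 0.0091 grip 79.3 F [-1.2  0.7 -2.2]
[-32.3, -0.2, 1.1] [0.0, -0.1, 0.3] rows~ 1
```

Request:
{"api": "jog_arm", "payload": {"moves": [{"slide": [-8,0,1],"angular": [0,0,0.3],"fingers": 1},{"slide": [-20,0,1],"angular": [0,0,0.3],"fingers": 1},{"slide": [-28,0,1],"angular": [0,0,0.3],"fingers": 1},{"slide": [-32,0,1],"angular": [0,0,0.3],"fingers": 1},{"slide": [-32,0,1],"angular": [0,0,0.3],"fingers": 1},{"slide": [-32,0,1],"angular": [0,0,0.3],"fingers": 1}]}}

```text
clock: 21.87
tcp_pos: [0.603, -0.0737, 0.2565]
orientation: [-0.0, -0.008, 1.0, 0.0]
wrist_force: [0.1, -0.2, -2.2]
finger_gap: 0.0093
grip_force: 79.3
```

Run:
```python
from h import *
plan((.6228,-.0735,.2555,.018))
```

```text
now [ 0.603  -0.0737  0.2565] yaw 0.0161 t 21.9 gap 0.0093 grip 79.3 F [ 0.1 -0.2 -2.2]
[-19.8, -0.1, 1.0] [0.0, -0.0, -0.1] rows~ 1
```

Request:
{"api": "jog_arm", "payload": {"moves": [{"slide": [-4,0,1],"angular": [0,0,0],"fingers": 1},{"slide": [-8,0,1],"angular": [0,0,0],"fingers": 1},{"slide": [-12,0,1],"angular": [0,0,0],"fingers": 1},{"slide": [-16,0,1],"angular": [0,0,0],"fingers": 1},{"slide": [-19,0,1],"angular": [0,0,0],"fingers": 1},{"slide": [-22,0,1],"angular": [0,0,0],"fingers": 1},{"slide": [-22,0,1],"angular": [0,0,0],"fingers": 1}]}}

```text
clock: 22.45
tcp_pos: [0.6247, -0.0734, 0.2555]
orientation: [-0.001, -0.008, 1.0, 0.0]
wrist_force: [-3.0, -0.2, -0.8]
finger_gap: 0.0096
grip_force: 79.4
```

Request:
{"api": "jog_arm", "payload": {"moves": [{"slide": [-0.5,0,2],"angular": [0,0,0],"fingers": 1},{"slide": [-0.5,0,5],"angular": [0,0,0],"fingers": 1},{"slide": [-0.5,0,8],"angular": [0,0,0],"fingers": 1},{"slide": [-0.5,0,12],"angular": [0,0,0],"fingers": 1},{"slide": [-0.5,0,16],"angular": [0,0,0],"fingers": 1},{"slide": [-0.5,0,20],"angular": [0,0,0],"fingers": 1},{"slide": [-0.5,0,23],"angular": [0,0,0],"fingers": 1},{"slide": [-0.5,0,23],"angular": [0,0,0],"fingers": 1}]}}

```text
clock: 23.12
tcp_pos: [0.6247, -0.0733, 0.2343]
orientation: [0.0, -0.008, 1.0, -0.0]
wrist_force: [-7.3, 0.6, 7.1]
finger_gap: 0.0091
grip_force: 80.8
```

Request:
{"api": "jog_arm", "payload": {"moves": [{"slide": [0,0,2],"angular": [0,0,0],"fingers": 1},{"slide": [0,0,4],"angular": [0,0,0],"fingers": 1},{"slide": [0,0,4],"angular": [0,0,0],"fingers": 1}]}}

```text
clock: 23.37
tcp_pos: [0.6248, -0.0734, 0.234]
orientation: [0.002, -0.008, 1.0, -0.001]
wrist_force: [-13.2, 1.6, 23.7]
finger_gap: 0.009
grip_force: 83.5
```

All three are seated. I release, take the funnel at (0.579,-0.281) next, and re-measure the ring centres from above on the way.

Request:
{"api": "jog_arm", "payload": {"moves": [{"slide": [1,0,-4],"angular": [0,0,0],"fingers": 0.3},{"slide": [1,0,-4],"angular": [0,0,0],"fingers": 0.3},{"slide": [1,0,-4],"angular": [0,0,0],"fingers": 0.3},{"slide": [1,0,-4],"angular": [0,0,0],"fingers": 0.3},{"slide": [1,0,-4],"angular": [0,0,0],"fingers": 0.3},{"slide": [1,0,-40],"angular": [0,0,0],"fingers": 0.3},{"slide": [1,0,-80],"angular": [0,0,0],"fingers": 0.3},{"slide": [1,0,-80],"angular": [0,0,0],"fingers": 0.3}]}}

```text
clock: 24.03
tcp_pos: [0.6267, -0.0739, 0.316]
orientation: [0.005, -0.008, 1.0, -0.001]
wrist_force: [0.5, 0.8, 1.5]
finger_gap: 0.0597
grip_force: 0.0
```

Run:
```python
from h import *
plan((.579,-.281,.23,.6),(.579,-.281,.106,.6))
```

```text
now [ 0.6267 -0.0739  0.316 ] yaw 0.0157 t 24.0 gap 0.0597 grip 0.0 F [0.5 0.8 1.5]
[51.8, -206.1, 86.0] [-0.3, 0.5, -33.5] rows~ 6
[0.0, 0.0, 124.0] [0.0, 0.0, 0.0] rows~ 3
```

Request:
{"api": "jog_arm", "payload": {"moves": [{"slide": [40,-60,0],"angular": [0,0,-7],"fingers": 0},{"slide": [52,-206,86],"angular": [0,0,-33.5],"fingers": 0},{"slide": [52,-206,86],"angular": [0,0,-33.5],"fingers": 0},{"slide": [52,-206,86],"angular": [0,0,-33.5],"fingers": 0},{"slide": [52,-206,86],"angular": [0,0,-33.5],"fingers": 0},{"slide": [52,-206,86],"angular": [0,0,-33.5],"fingers": 0},{"slide": [52,-206,86],"angular": [0,0,-33.5],"fingers": 0},{"slide": [52,-206,86],"angular": [0,0,-33.5],"fingers": 0},{"slide": [52,-206,86],"angular": [0,0,-33.5],"fingers": 0}]}}

```text
clock: 24.78
tcp_pos: [0.5758, -0.28, 0.2226]
orientation: [0.0, -0.295, 0.955, 0.0]
wrist_force: [0.0, -0.8, 1.0]
finger_gap: 0.0853
grip_force: 0.0
```

Run:
```python
from h import *
plan((.579,-.281,.106,.6))
s=read_camera("scene"); t=read_camera("top")
m=np.vstack([crop(t,205,170,190,100,4)[:,:600*2],np.hstack([crop(s,380,290,130,98,2)[:,:],np.zeros((196,500,3),np.uint8)])])
cv2.imwrite("pics/m8.png",m)
```

```text
now [ 0.5758 -0.28    0.2226] yaw 0.5999 t 24.8 gap 0.0853 grip 0.0 F [ 0.  -0.8  1. ]
[-2.0, -2.7, 116.6] [0.0, 0.0, -0.0] rows~ 3
```

View pics/m8.png

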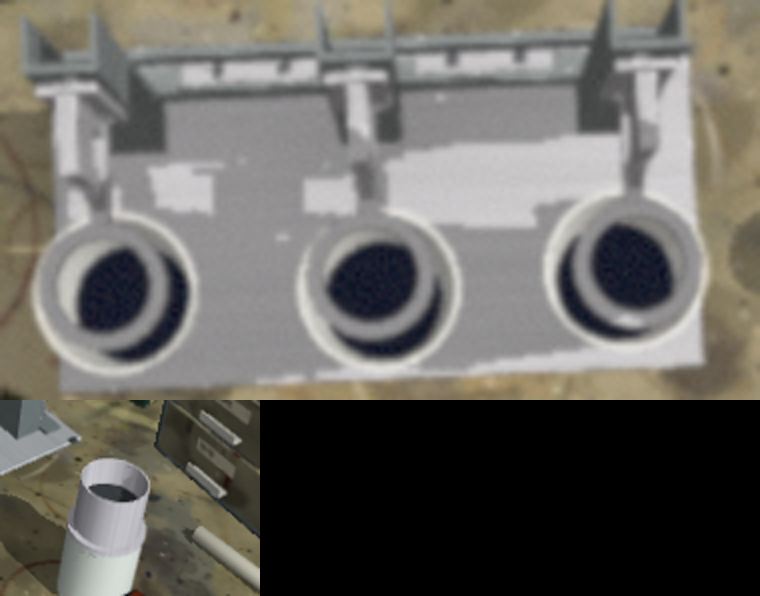

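Top view: ring centres at crop A (104,287), B (372,276), C (637,264); all three hang squarely. The funnel stands clear of the gripper.

Run:
```python
from h import *
t=read_camera("top")
for u,v in ((104,287),(372,276),(637,264)): print(atz(t,(u/4+205,v/4+170),.165))
plan((.579,-.281,.106,.6))
```

```text
[0.54754923 0.20379341 0.165     ]
[0.55033955 0.06425893 0.165     ]
[ 0.55367841 -0.0737998   0.165     ]
now [ 0.5765 -0.2791  0.2237] yaw 0.6022 t 24.9 gap 0.0856 grip 0.0 F [-0.5  0.2 -1.2]
[-0.9, -2.9, 117.7] [-0.1, 0.0, 0.1] rows~ 3
```

Request:
{"api": "jog_arm", "payload": {"moves": [{"slide": [-2,-3,40],"angular": [0,0,0],"fingers": 0},{"slide": [-2,-3,80],"angular": [0,0,0],"fingers": 0},{"slide": [-2,-3,116],"angular": [0,0,0],"fingers": 0},{"slide": [-2,-3,116],"angular": [0,0,0],"fingers": 0},{"slide": [-2,-3,116],"angular": [0,0,0],"fingers": 1},{"slide": [-2,-3,116],"angular": [0,0,0],"fingers": 1},{"slide": [-2,-3,116],"angular": [0,0,0],"fingers": 1},{"slide": [-2,-3,116],"angular": [0,0,0],"fingers": 1},{"slide": [-2,-3,116],"angular": [0,0,0],"fingers": 1},{"slide": [-2,-3,116],"angular": [0,0,0],"fingers": 1}], "squeeze": 40}}

```text
clock: 25.77
tcp_pos: [0.5813, -0.2827, 0.1106]
orientation: [0.002, -0.296, 0.955, -0.002]
wrist_force: [1.3, 0.2, 7.8]
finger_gap: 0.0531
grip_force: 42.8
```

Request:
{"api": "jog_arm", "payload": {"moves": [{"slide": [0,0,-25],"angular": [0,0,0],"fingers": 1},{"slide": [0,0,-65],"angular": [0,0,0],"fingers": 1},{"slide": [0,0,-105],"angular": [0,0,0],"fingers": 1},{"slide": [0,0,-145],"angular": [0,0,0],"fingers": 1},{"slide": [0,0,-185],"angular": [0,0,0],"fingers": 1},{"slide": [0,0,-215],"angular": [0,0,0],"fingers": 1},{"slide": [0,0,-215],"angular": [0,0,0],"fingers": 1},{"slide": [0,0,-215],"angular": [0,0,0],"fingers": 1}]}}

```text
clock: 26.43
tcp_pos: [0.58, -0.2822, 0.3257]
orientation: [0.002, -0.296, 0.955, -0.003]
wrist_force: [0.6, 0.3, -1.9]
finger_gap: 0.0526
grip_force: 42.9
```

Run:
```python
from h import *
plan((.5555,-.0743,.325,.02),(.5555,-.0743,.215,.02))
```

```text
now [ 0.58   -0.2822  0.3257] yaw 0.6004 t 26.4 gap 0.0526 grip 42.9 F [ 0.6  0.3 -1.9]
[-97.2, 185.4, -0.3] [-0.3, 0.3, 33.3] rows~ 6
[0.0, 0.0, 110.0] [0.0, 0.0, 0.0] rows~ 3
```

Request:
{"api": "jog_arm", "payload": {"moves": [{"slide": [-97,185,0],"angular": [0,0,33.3],"fingers": 1},{"slide": [-97,185,0],"angular": [0,0,33.3],"fingers": 1},{"slide": [-97,185,0],"angular": [0,0,33.3],"fingers": 1},{"slide": [-97,185,0],"angular": [0,0,33.3],"fingers": 1},{"slide": [-97,185,0],"angular": [0,0,33.3],"fingers": 1},{"slide": [-97,185,0],"angular": [0,0,33.3],"fingers": 1},{"slide": [-97,185,0],"angular": [0,0,33.3],"fingers": 1},{"slide": [-97,185,0],"angular": [0,0,33.3],"fingers": 1}]}}

```text
clock: 27.1
tcp_pos: [0.5542, -0.0738, 0.321]
orientation: [-0.001, -0.011, 1.0, -0.0]
wrist_force: [-0.2, -0.2, -0.5]
finger_gap: 0.0528
grip_force: 43.1
```

Run:
```python
from h import *
plan((.5555,-.0743,.215,.02))
s=read_camera("scene"); t=read_camera("top")
cv2.imwrite("pics/m9.png",np.hstack([crop(s,260,60,150,190,3),crop(t,330,180,70,114,5)]))
```

```text
now [ 0.5542 -0.0738  0.321 ] yaw 0.0211 t 27.1 gap 0.0528 grip 43.1 F [-0.2 -0.2 -0.5]
[-1.4, -0.5, 106.0] [-0.0, -0.1, 0.1] rows~ 3
```

View pics/m9.png

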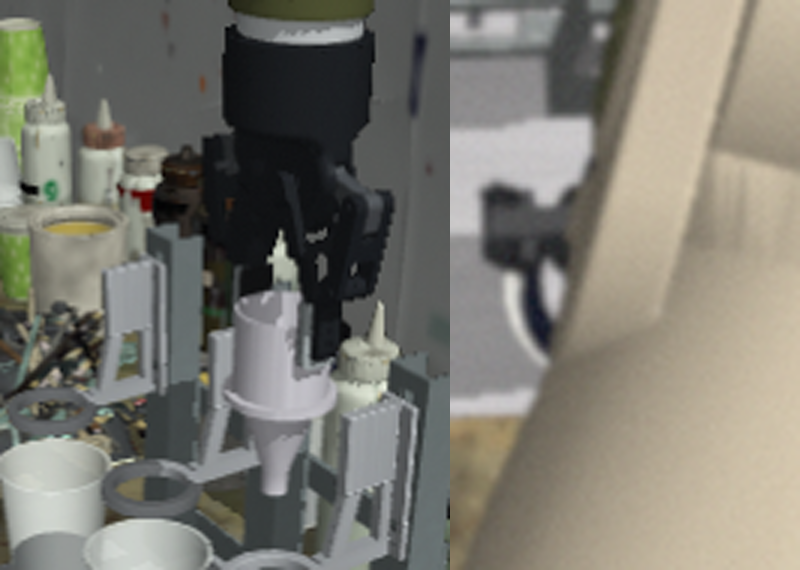

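The funnel hangs upright, spout tip at scene (352,223), above the right ring; I lower it.

Request:
{"api": "jog_arm", "payload": {"moves": [{"slide": [-1,0,30],"angular": [0,0,0],"fingers": 1},{"slide": [-1,0,60],"angular": [0,0,0],"fingers": 1},{"slide": [-1,0,85],"angular": [0,0,0],"fingers": 1},{"slide": [-1,0,100],"angular": [0,0,0],"fingers": 1},{"slide": [-1,0,106],"angular": [0,0,0],"fingers": 1},{"slide": [-1,0,106],"angular": [0,0,0],"fingers": 1}]}}

```text
clock: 27.7
tcp_pos: [0.5546, -0.0752, 0.2137]
orientation: [-0.002, -0.009, 1.0, 0.001]
wrist_force: [1.2, 0.7, -0.9]
finger_gap: 0.0529
grip_force: 43.1
```

Request:
{"api": "jog_arm", "payload": {"moves": [{"slide": [0,0,3],"angular": [0,0,0],"fingers": 1},{"slide": [0,0,6],"angular": [0,0,0],"fingers": 1},{"slide": [0,0,8],"angular": [0,0,0],"fingers": 1},{"slide": [0,0,10],"angular": [0,0,0],"fingers": 1},{"slide": [0,0,10],"angular": [0,0,0],"fingers": 1}]}}

```text
clock: 28.12
tcp_pos: [0.5557, -0.0741, 0.206]
orientation: [0.0, -0.01, 1.0, -0.0]
wrist_force: [-0.1, -0.1, -1.5]
finger_gap: 0.0528
grip_force: 43.1
```

Request:
{"api": "jog_arm", "payload": {"moves": [{"slide": [0,0,2],"angular": [0,0,0],"fingers": 1},{"slide": [0,0,4],"angular": [0,0,0],"fingers": 1},{"slide": [0,0,5],"angular": [0,0,0],"fingers": 1},{"slide": [0,0,5],"angular": [0,0,0],"fingers": 1}]}}

```text
clock: 28.45
tcp_pos: [0.5555, -0.074, 0.201]
orientation: [0.0, -0.01, 1.0, -0.0]
wrist_force: [-1.0, 0.3, 0.5]
finger_gap: 0.0531
grip_force: 43.5
```

Request:
{"api": "jog_arm", "payload": {"moves": [{"slide": [0,0,1],"angular": [0,0,0],"fingers": 1},{"slide": [0,0,2],"angular": [0,0,0],"fingers": 1},{"slide": [0,0,2],"angular": [0,0,0],"fingers": 1}]}}

```text
clock: 28.7
tcp_pos: [0.5554, -0.0741, 0.2004]
orientation: [0.001, -0.01, 1.0, -0.0]
wrist_force: [-5.4, 0.8, 8.8]
finger_gap: 0.0529
grip_force: 44.4
```

Request:
{"api": "jog_arm", "payload": {"moves": [{"slide": [0,0,-2],"angular": [0,0,0],"fingers": 0},{"slide": [0,0,-2],"angular": [0,0,0],"fingers": 0},{"slide": [0,0,-2],"angular": [0,0,0],"fingers": 0},{"slide": [0,0,-2],"angular": [0,0,0],"fingers": 0},{"slide": [0,0,-2],"angular": [0,0,0],"fingers": 0},{"slide": [0,0,-20],"angular": [0,0,0],"fingers": 0},{"slide": [0,0,-60],"angular": [0,0,0],"fingers": 0},{"slide": [0,0,-80],"angular": [0,0,0],"fingers": 0},{"slide": [0,0,-80],"angular": [0,0,0],"fingers": 0}]}}

```text
clock: 29.45
tcp_pos: [0.5577, -0.0746, 0.2838]
orientation: [0.004, -0.01, 1.0, -0.001]
wrist_force: [0.7, -0.2, -0.1]
finger_gap: 0.085
grip_force: 0.0
```

Run:
```python
from h import *
plan((.4,-.281,.24,.9),(.394,-.281,.23,1.57),(.395,-.2815,.107,1.57))
```

```text
now [ 0.5577 -0.0746  0.2838] yaw 0.0193 t 29.4 gap 0.085 grip 0.0 F [ 0.7 -0.2 -0.1]
[162.0, -203.2, 43.0] [-0.3, 0.4, -50.5] rows~ 8
[3.7, 4.7, 10.0] [0.0, 0.0, -38.4] rows~ 6
[0.5, -1.0, 123.0] [0.0, 0.0, 0.0] rows~ 3
```

Request:
{"api": "jog_arm", "payload": {"moves": [{"slide": [162,-203,43],"angular": [0,0,-50.5],"fingers": 0},{"slide": [162,-203,43],"angular": [0,0,-50.5],"fingers": 0},{"slide": [162,-203,43],"angular": [0,0,-50.5],"fingers": 0},{"slide": [162,-203,43],"angular": [0,0,-50.5],"fingers": 0},{"slide": [162,-203,43],"angular": [0,0,-50.5],"fingers": 0},{"slide": [162,-203,43],"angular": [0,0,-50.5],"fingers": 0},{"slide": [162,-203,43],"angular": [0,0,-50.5],"fingers": 0},{"slide": [162,-203,43],"angular": [0,0,-50.5],"fingers": 0}]}}

```text
clock: 30.12
tcp_pos: [0.3942, -0.2832, 0.234]
orientation: [-0.001, -0.435, 0.9, 0.001]
wrist_force: [-0.1, 0.2, 0.1]
finger_gap: 0.0856
grip_force: 0.0
```

Request:
{"api": "jog_arm", "payload": {"moves": [{"slide": [4,5,10],"angular": [0,0,-38.4],"fingers": 0},{"slide": [4,5,10],"angular": [0,0,-38.4],"fingers": 0},{"slide": [4,5,10],"angular": [0,0,-38.4],"fingers": 0},{"slide": [4,5,10],"angular": [0,0,-38.4],"fingers": 0},{"slide": [4,5,10],"angular": [0,0,-38.4],"fingers": 0},{"slide": [4,5,10],"angular": [0,0,-38.4],"fingers": 0},{"slide": [4,5,10],"angular": [0,0,-38.4],"fingers": 0},{"slide": [4,5,10],"angular": [0,0,-38.4],"fingers": 0}]}}

```text
clock: 30.78
tcp_pos: [0.3909, -0.28, 0.2252]
orientation: [0.0, -0.707, 0.708, 0.0]
wrist_force: [0.5, 0.1, -0.5]
finger_gap: 0.0854
grip_force: 0.0
```

Run:
```python
from h import *
plan((.395,-.2815,.107,1.57))
s=read_camera("scene"); t=read_camera("top"); save(s,"x.png")
cv2.imwrite("pics/m10.png",np.vstack([np.hstack([crop(s,290,170,130,140,2),crop(t,205,170,185,93,3)[:280]]) if 0 else np.hstack([crop(t,330,170,70,93,3)[:278],crop(s,290,170,150,139,2)]), crop(s,275,330,255,139,2)]))
```

```text
now [ 0.3909 -0.28    0.2252] yaw 1.5692 t 30.8 gap 0.0854 grip 0.0 F [ 0.5  0.1 -0.5]
[1.6, -4.2, 118.2] [0.0, 0.0, -0.0] rows~ 3
```

View pics/m10.png

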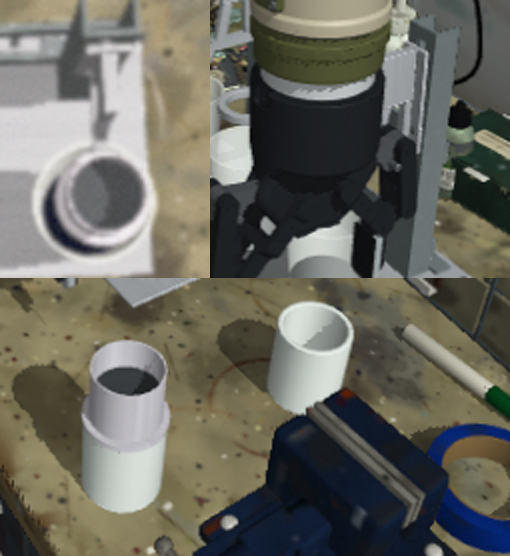

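The right funnel sits centrally in its ring (top crop 105,195), F2 stands undisturbed (crop 128,400), and F3's beaker is empty. I grip F2 next.

Request:
{"api": "jog_arm", "payload": {"moves": [{"slide": [2,-4,40],"angular": [0,0,0],"fingers": 0},{"slide": [2,-4,80],"angular": [0,0,0],"fingers": 0},{"slide": [2,-4,117],"angular": [0,0,0],"fingers": 0},{"slide": [2,-4,117],"angular": [0,0,0],"fingers": 0},{"slide": [2,-4,117],"angular": [0,0,0],"fingers": 1},{"slide": [2,-4,117],"angular": [0,0,0],"fingers": 1},{"slide": [2,-4,117],"angular": [0,0,0],"fingers": 1},{"slide": [2,-4,117],"angular": [0,0,0],"fingers": 1},{"slide": [2,-4,117],"angular": [0,0,0],"fingers": 1},{"slide": [2,-4,117],"angular": [0,0,0],"fingers": 1}]}}

```text
clock: 31.72
tcp_pos: [0.3968, -0.2839, 0.1116]
orientation: [-0.0, -0.707, 0.707, -0.003]
wrist_force: [-0.0, 0.2, 7.1]
finger_gap: 0.0524
grip_force: 42.8
```

Request:
{"api": "jog_arm", "payload": {"moves": [{"slide": [0,0,-25],"angular": [0,0,0],"fingers": 1},{"slide": [0,0,-65],"angular": [0,0,0],"fingers": 1},{"slide": [0,0,-105],"angular": [0,0,0],"fingers": 1},{"slide": [0,0,-145],"angular": [0,0,0],"fingers": 1},{"slide": [0,0,-185],"angular": [0,0,0],"fingers": 1},{"slide": [0,0,-218],"angular": [0,0,0],"fingers": 1},{"slide": [0,0,-218],"angular": [0,0,0],"fingers": 1},{"slide": [0,0,-218],"angular": [0,0,0],"fingers": 1}]}}

```text
clock: 32.38
tcp_pos: [0.396, -0.283, 0.33]
orientation: [0.0, -0.707, 0.707, -0.003]
wrist_force: [0.4, 0.1, -2.1]
finger_gap: 0.0528
grip_force: 43.0
```

Run:
```python
from h import *
plan((.47,-.10,.328,.75),(.553,.0647,.325,.02),(.553,.0647,.215,.02))
```

```text
now [ 0.396 -0.283  0.33 ] yaw 1.5708 t 32.4 gap 0.0528 grip 43.0 F [ 0.4  0.1 -2.1]
[-183.1, -74.0, 1.5] [-0.4, -0.1, 47.0] rows~ 7
[-173.0, 63.9, 3.0] [0.0, 0.0, 41.8] rows~ 6
[0.0, 0.0, 110.0] [0.0, 0.0, 0.0] rows~ 3
```

Request:
{"api": "jog_arm", "payload": {"moves": [{"slide": [-183,-74,0],"angular": [0,0,47],"fingers": 1},{"slide": [-183,-74,0],"angular": [0,0,47],"fingers": 1},{"slide": [-183,-74,0],"angular": [0,0,47],"fingers": 1},{"slide": [-183,-74,0],"angular": [0,0,47],"fingers": 1},{"slide": [-183,-74,0],"angular": [0,0,47],"fingers": 1},{"slide": [-183,-74,0],"angular": [0,0,47],"fingers": 1},{"slide": [-183,-74,0],"angular": [0,0,47],"fingers": 1},{"slide": [-183,-74,0],"angular": [0,0,47],"fingers": 1}]}}

```text
clock: 33.05
tcp_pos: [0.4687, -0.0974, 0.3253]
orientation: [-0.001, -0.365, 0.931, 0.001]
wrist_force: [0.4, 0.4, -2.1]
finger_gap: 0.0527
grip_force: 42.9
```

Request:
{"api": "jog_arm", "payload": {"moves": [{"slide": [-173,64,3],"angular": [0,0,41.8],"fingers": 1},{"slide": [-173,64,3],"angular": [0,0,41.8],"fingers": 1},{"slide": [-173,64,3],"angular": [0,0,41.8],"fingers": 1},{"slide": [-173,64,3],"angular": [0,0,41.8],"fingers": 1},{"slide": [-173,64,3],"angular": [0,0,41.8],"fingers": 1},{"slide": [-173,64,3],"angular": [0,0,41.8],"fingers": 1},{"slide": [-173,64,3],"angular": [0,0,41.8],"fingers": 1},{"slide": [-173,64,3],"angular": [0,0,41.8],"fingers": 1},{"slide": [-173,64,3],"angular": [0,0,41.8],"fingers": 1}]}}

```text
clock: 33.8
tcp_pos: [0.5513, 0.0658, 0.3225]
orientation: [-0.001, -0.011, 1.0, 0.0]
wrist_force: [-0.5, -0.4, -0.7]
finger_gap: 0.0528
grip_force: 42.9
```

Run:
```python
from h import *
plan((.553,.0647,.215,.02))
```

```text
now [0.5513 0.0658 0.3225] yaw 0.0227 t 33.8 gap 0.0528 grip 42.9 F [-0.5 -0.4 -0.7]
[-1.9, -1.2, 107.5] [0.0, -0.1, 0.2] rows~ 3
```

Request:
{"api": "jog_arm", "payload": {"moves": [{"slide": [-2,-1,30],"angular": [0,0,0],"fingers": 1},{"slide": [-2,-1,60],"angular": [0,0,0],"fingers": 1},{"slide": [-2,-1,85],"angular": [0,0,0],"fingers": 1},{"slide": [-2,-1,100],"angular": [0,0,0],"fingers": 1},{"slide": [-2,-1,107],"angular": [0,0,0],"fingers": 1},{"slide": [-2,-1,107],"angular": [0,0,0],"fingers": 1}]}}

```text
clock: 34.3
tcp_pos: [0.5525, 0.0642, 0.2148]
orientation: [-0.002, -0.01, 1.0, 0.0]
wrist_force: [-0.2, -0.1, -0.8]
finger_gap: 0.0527
grip_force: 43.0
```

Request:
{"api": "jog_arm", "payload": {"moves": [{"slide": [0,0,3],"angular": [0,0,0],"fingers": 1},{"slide": [0,0,6],"angular": [0,0,0],"fingers": 1},{"slide": [0,0,9],"angular": [0,0,0],"fingers": 1},{"slide": [0,0,12],"angular": [0,0,0],"fingers": 1},{"slide": [0,0,12],"angular": [0,0,0],"fingers": 1},{"slide": [0,0,12],"angular": [0,0,0],"fingers": 1}]}}

```text
clock: 34.8
tcp_pos: [0.554, 0.0647, 0.2049]
orientation: [0.0, -0.011, 1.0, 0.0]
wrist_force: [0.1, 0.6, -1.8]
finger_gap: 0.0527
grip_force: 43.0
```

Request:
{"api": "jog_arm", "payload": {"moves": [{"slide": [0,0,2],"angular": [0,0,0],"fingers": 1},{"slide": [0,0,4],"angular": [0,0,0],"fingers": 1},{"slide": [0,0,5],"angular": [0,0,0],"fingers": 1},{"slide": [0,0,5],"angular": [0,0,0],"fingers": 1}]}}

```text
clock: 35.13
tcp_pos: [0.5539, 0.0647, 0.2024]
orientation: [0.001, -0.011, 1.0, -0.0]
wrist_force: [-5.5, 0.3, 13.7]
finger_gap: 0.0528
grip_force: 44.5
```

Request:
{"api": "jog_arm", "payload": {"moves": [{"slide": [0,0,-4],"angular": [0,0,0],"fingers": 0},{"slide": [0,0,-4],"angular": [0,0,0],"fingers": 0},{"slide": [0,0,-4],"angular": [0,0,0],"fingers": 0},{"slide": [0,0,-4],"angular": [0,0,0],"fingers": 0},{"slide": [0,0,-4],"angular": [0,0,0],"fingers": 0},{"slide": [0,0,-20],"angular": [0,0,0],"fingers": 0},{"slide": [0,0,-60],"angular": [0,0,0],"fingers": 0},{"slide": [0,0,-80],"angular": [0,0,0],"fingers": 0},{"slide": [0,0,-80],"angular": [0,0,0],"fingers": 0}]}}

```text
clock: 35.88
tcp_pos: [0.5561, 0.0646, 0.2845]
orientation: [0.004, -0.01, 1.0, -0.0]
wrist_force: [0.1, 0.1, -0.5]
finger_gap: 0.0852
grip_force: 0.0
```

Request:
{"api": "jog_arm", "payload": {"moves": [{"slide": [40,-12,0],"angular": [0,0,0],"fingers": 0},{"slide": [80,-24,0],"angular": [0,0,0],"fingers": 0},{"slide": [115,-35,0],"angular": [0,0,0],"fingers": 0},{"slide": [149,-41,30],"angular": [0,0,0],"fingers": 0},{"slide": [149,-41,55],"angular": [0,0,0],"fingers": 0},{"slide": [149,-41,55],"angular": [0,0,0],"fingers": 0}]}}

```text
clock: 36.38
tcp_pos: [0.4006, 0.0209, 0.2201]
orientation: [-0.004, -0.01, 1.0, 0.001]
wrist_force: [-0.2, -0.0, -1.0]
finger_gap: 0.0854
grip_force: 0.0
```

Run:
```python
from h import *
plan((.4055,.0205,.107,.02))
s=read_camera("scene"); t=read_camera("top")
for n in ("funnel_1","funnel_1_flange"):
    for d in tip_of(n,s): print(n,np.round(d["point"],1),round(d["p"],2),atz(s,d["point"],.073 if "fl" in n else .013))
cv2.imwrite("pics/m11.png",np.hstack([crop(t,205,170,190,100,2),crop(s,215,130,210,200,2)[:200]]) if 0 else crop(s,205,140,220,190,3))
```

```text
now [0.4006 0.0209 0.2201] yaw 0.0199 t 36.4 gap 0.0854 grip 0.0 F [-0.2 -0.  -1. ]
[-5.9, -0.7, 113.1] [0.1, -0.5, -0.0] rows~ 3
funnel_1 [349.6 277.6] 0.87 [0.63692202 0.02962915 0.013     ]
funnel_1 [313.3 244.9] 0.69 [0.63789659 0.18685049 0.013     ]
funnel_1_flange [252.6 287.3] 0.9 [0.40502283 0.0269623  0.073     ]
```

View pics/m11.png

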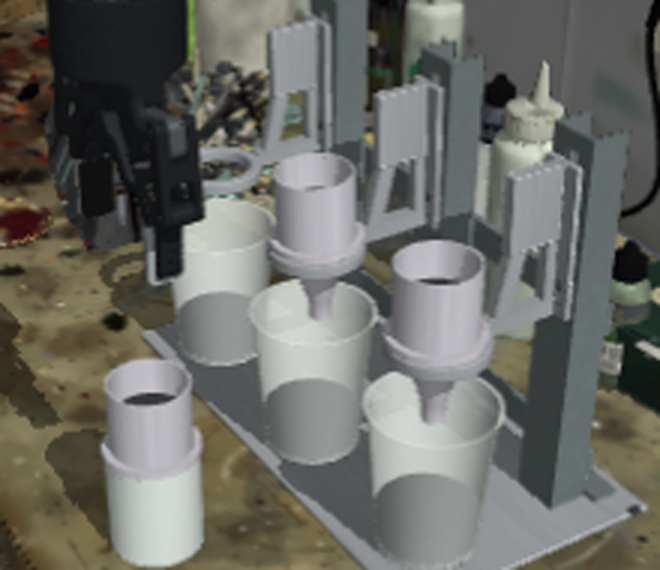

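Both placed funnels sit fully in their rings and the cups stand; F1 is still parked at crop (150,460). It is the last one.

Request:
{"api": "jog_arm", "payload": {"moves": [{"slide": [-5,0,40],"angular": [0,0,0],"fingers": 0},{"slide": [-5,0,80],"angular": [0,0,0],"fingers": 0},{"slide": [-5,0,112],"angular": [0,0,0],"fingers": 0},{"slide": [-5,0,112],"angular": [0,0,0],"fingers": 0},{"slide": [-5,0,112],"angular": [0,0,0],"fingers": 1},{"slide": [-5,0,112],"angular": [0,0,0],"fingers": 1},{"slide": [-5,0,112],"angular": [0,0,0],"fingers": 1},{"slide": [-5,0,112],"angular": [0,0,0],"fingers": 1},{"slide": [-5,0,112],"angular": [0,0,0],"fingers": 1},{"slide": [-5,0,112],"angular": [0,0,0],"fingers": 1}]}}

```text
clock: 37.42
tcp_pos: [0.4135, 0.0203, 0.1156]
orientation: [0.003, -0.011, 1.0, -0.001]
wrist_force: [-1.4, -0.6, 6.9]
finger_gap: 0.0521
grip_force: 41.9
```

Request:
{"api": "jog_arm", "payload": {"moves": [{"slide": [0,0,-25],"angular": [0,0,0],"fingers": 1},{"slide": [0,0,-65],"angular": [0,0,0],"fingers": 1},{"slide": [0,0,-105],"angular": [0,0,0],"fingers": 1},{"slide": [0,0,-145],"angular": [0,0,0],"fingers": 1},{"slide": [0,0,-185],"angular": [0,0,0],"fingers": 1},{"slide": [0,0,-218],"angular": [0,0,0],"fingers": 1},{"slide": [0,0,-218],"angular": [0,0,0],"fingers": 1},{"slide": [0,0,-218],"angular": [0,0,0],"fingers": 1}]}}

```text
clock: 38.08
tcp_pos: [0.4123, 0.0205, 0.3341]
orientation: [0.004, -0.01, 1.0, -0.0]
wrist_force: [-0.9, -0.7, -2.0]
finger_gap: 0.0527
grip_force: 43.2
```

Run:
```python
from h import *
plan((.44,.205,.33,.02),(.5505,.2045,.325,.02))
```

```text
now [0.4123 0.0205 0.3341] yaw 0.021 t 38.1 gap 0.0527 grip 43.2 F [-0.9 -0.7 -2. ]
[-31.5, 183.9, 4.2] [-0.1, 0.4, 0.1] rows~ 5
[-110.5, -2.7, 5.0] [0.0, 0.0, 0.0] rows~ 3
```

Request:
{"api": "jog_arm", "payload": {"moves": [{"slide": [-12,41,2],"angular": [0,0.4,0],"fingers": 1},{"slide": [-20,80,4],"angular": [0,0.4,0],"fingers": 1},{"slide": [-28,120,4],"angular": [0,0.4,0],"fingers": 1},{"slide": [-31,160,4],"angular": [0,0.4,0],"fingers": 1},{"slide": [-50,183,4],"angular": [0,0.4,0],"fingers": 1},{"slide": [-90,182,4],"angular": [0,0.4,0],"fingers": 1},{"slide": [-125,181,6],"angular": [0,0.4,0],"fingers": 1},{"slide": [-144,181,6],"angular": [0,0.4,0],"fingers": 1},{"slide": [-144,181,6],"angular": [0,0.4,0],"fingers": 1},{"slide": [-144,181,6],"angular": [0,0.4,0],"fingers": 1}]}}

```text
clock: 38.92
tcp_pos: [0.5511, 0.2045, 0.3226]
orientation: [-0.005, -0.01, 1.0, -0.0]
wrist_force: [-0.2, -0.1, -1.5]
finger_gap: 0.0523
grip_force: 43.2
```

Run:
```python
from h import *
st=get_state(); p=st["tcp_pos"]; plan((.5565,.2045,.22,.02))
s=read_camera("scene"); t=read_camera("top")
fz=p[2]-.1156+.073
print("pred flange z",fz)
for c,pic in (("s",s),("t",t)):
  for n,z in (("funnel_1",fz-.06),("funnel_1_flange",fz)):
    for d in tip_of(n,pic): print(c,n,np.round(d["point"],1),round(d["p"],2),atz(pic,d["point"],z).round(4))
    for dx in (0,-.006): print("  pred",dx,proj(pic,[p[0]+dx,p[1],z])[0].round(1))
```

```text
now [0.5511 0.2045 0.3226] yaw 0.0205 t 38.9 gap 0.0523 grip 43.2 F [-0.2 -0.1 -1.5]
[-6.6, -0.0, 102.5] [-0.0, -0.6, 0.0] rows~ 3
pred flange z 0.27996288397433755
s funnel_1 [350.6 278. ] 0.96 [ 0.4623 -0.207   0.22  ]
s funnel_1 [270.4 171.6] 0.82 [0.5369 0.2044 0.22  ]
s funnel_1 [310.4 246.8] 0.67 [ 0.4552 -0.1035  0.22  ]
  pred 0 [276.2 170.3]
  pred -0.006 [273.8 170.9]
s funnel_1_flange [310.8 223.3] 0.73 [ 0.4398 -0.1294  0.28  ]
s funnel_1_flange [342.9 271.3] 0.23 [ 0.4112 -0.2579  0.28  ]
  pred 0 [275.6 144.1]
  pred -0.006 [273.1 144.5]
t funnel_1 [362.1 237.8] 0.88 [ 0.5453 -0.0646  0.22  ]
t funnel_1 [298.7 236.1] 0.86 [0.5513 0.0612 0.22  ]
t funnel_1 [225.2 243.8] 0.77 [0.5391 0.2073 0.22  ]
  pred 0 [226.6 237.7]
  pred -0.006 [226.6 240.8]
t funnel_1_flange [220.8 239.4] 0.54 [0.5427 0.2061 0.28  ]
  pred 0 [221.6 234.9]
  pred -0.006 [221.6 238.1]
```

Request:
{"api": "jog_arm", "payload": {"moves": [{"slide": [-6,0,10],"angular": [0,-0.5,0],"fingers": 1},{"slide": [-6,0,35],"angular": [0,-0.5,0],"fingers": 1},{"slide": [-6,0,60],"angular": [0,-0.5,0],"fingers": 1},{"slide": [-6,0,80],"angular": [0,-0.5,0],"fingers": 1},{"slide": [-6,0,92],"angular": [0,-0.5,0],"fingers": 1},{"slide": [-6,0,100],"angular": [0,-0.5,0],"fingers": 1},{"slide": [-6,0,100],"angular": [0,-0.5,0],"fingers": 1},{"slide": [-6,0,100],"angular": [0,-0.5,0],"fingers": 1}]}}

```text
clock: 39.88
tcp_pos: [0.5561, 0.2048, 0.2254]
orientation: [0.001, -0.011, 1.0, 0.0]
wrist_force: [0.4, 0.3, -0.9]
finger_gap: 0.0525
grip_force: 43.2
```

Request:
{"api": "jog_arm", "payload": {"moves": [{"slide": [0,0,3],"angular": [0,0,0],"fingers": 1},{"slide": [0,0,6],"angular": [0,0,0],"fingers": 1},{"slide": [0,0,9],"angular": [0,0,0],"fingers": 1},{"slide": [0,0,12],"angular": [0,0,0],"fingers": 1},{"slide": [0,0,14],"angular": [0,0,0],"fingers": 1},{"slide": [0,0,14],"angular": [0,0,0],"fingers": 1}]}}

```text
clock: 40.38
tcp_pos: [0.5561, 0.2047, 0.2101]
orientation: [0.0, -0.01, 1.0, -0.0]
wrist_force: [-0.6, 0.4, -1.1]
finger_gap: 0.0525
grip_force: 43.2
```

Request:
{"api": "jog_arm", "payload": {"moves": [{"slide": [0,0,2],"angular": [0,0,0],"fingers": 1},{"slide": [0,0,4],"angular": [0,0,0],"fingers": 1},{"slide": [0,0,6],"angular": [0,0,0],"fingers": 1},{"slide": [0,0,6],"angular": [0,0,0],"fingers": 1}]}}

```text
clock: 40.72
tcp_pos: [0.556, 0.2048, 0.2056]
orientation: [0.001, -0.011, 1.0, 0.0]
wrist_force: [-2.2, -0.3, 4.9]
finger_gap: 0.0526
grip_force: 43.9
```

Request:
{"api": "jog_arm", "payload": {"moves": [{"slide": [0,0,1],"angular": [0,0,0],"fingers": 1},{"slide": [0,0,2],"angular": [0,0,0],"fingers": 1},{"slide": [0,0,2],"angular": [0,0,0],"fingers": 1}]}}

```text
clock: 40.97
tcp_pos: [0.5558, 0.2048, 0.2051]
orientation: [0.001, -0.011, 1.0, 0.0]
wrist_force: [-6.2, -1.6, 11.4]
finger_gap: 0.0524
grip_force: 44.6
```

Request:
{"api": "jog_arm", "payload": {"moves": [{"slide": [0,0,-3],"angular": [0,0,0],"fingers": 0},{"slide": [0,0,-3],"angular": [0,0,0],"fingers": 0},{"slide": [0,0,-3],"angular": [0,0,0],"fingers": 0},{"slide": [0,0,-3],"angular": [0,0,0],"fingers": 0},{"slide": [0,0,-3],"angular": [0,0,0],"fingers": 0},{"slide": [0,0,-20],"angular": [0,0,0],"fingers": 0},{"slide": [0,0,-60],"angular": [0,0,0],"fingers": 0},{"slide": [0,0,-80],"angular": [0,0,0],"fingers": 0},{"slide": [0,0,-80],"angular": [0,0,0],"fingers": 0}]}}

```text
clock: 41.72
tcp_pos: [0.5583, 0.2052, 0.2878]
orientation: [0.005, -0.01, 1.0, 0.001]
wrist_force: [1.1, 0.3, 0.6]
finger_gap: 0.0858
grip_force: 0.0
```

Request:
{"api": "jog_arm", "payload": {"moves": [{"slide": [40,-20,0],"angular": [0,0,0],"fingers": 0},{"slide": [80,-60,0],"angular": [0,0,0],"fingers": 0},{"slide": [115,-100,0],"angular": [0,0,0],"fingers": 0},{"slide": [130,-140,0],"angular": [0,0,0],"fingers": 0},{"slide": [130,-180,0],"angular": [0,0,0],"fingers": 0},{"slide": [130,-220,0],"angular": [0,0,0],"fingers": 0},{"slide": [130,-260,0],"angular": [0,0,0],"fingers": 0},{"slide": [130,-300,0],"angular": [0,0,0],"fingers": 0},{"slide": [130,-300,0],"angular": [0,0,0],"fingers": 0}]}}

```text
clock: 42.47
tcp_pos: [0.4322, -0.1017, 0.282]
orientation: [0.001, -0.009, 1.0, -0.001]
wrist_force: [-0.1, 0.5, -0.3]
finger_gap: 0.0852
grip_force: 0.0
```

Run:
```python
from h import *
plan()
t=read_camera("top"); s=read_camera("scene"); save(t,"tend.png"); save(s,"send.png")
for n,z in (("funnel_1",.105),("funnel_1_flange",.165),("bracket_a_ring",.165),("cup_left",.004),("cup_middle",.004),("cup_right",.004)):
  for c,pic in (("t",t),("s",s)):
    for d in tip_of(n,pic):
        if d["p"]>.4: print(n,c,np.round(d["point"],1),round(d["p"],2),atz(pic,d["point"],z).round(4))
# collar top circles (z=.217): dark interior centroids near the predicted spots
g=cv2.cvtColor(t["color"],cv2.COLOR_RGB2GRAY)
for x,y in ((.5495,.2045),(.5525,.0647),(.556,-.0743)):
    u=proj(t,[x,y,.217])[0]; a=int(u[0])-24; b=int(u[1])-24
    w=cv2.resize(g[b:b+48,a:a+48],None,fx=4,fy=4,interpolation=cv2.INTER_CUBIC)
    c=cv2.HoughCircles(w,cv2.HOUGH_GRADIENT,1,200,param1=80,param2=15,minRadius=44,maxRadius=64)
    if c is not None: q=c[0,0]; print("collar",u.round(1),q,atz(t,(q[0]/4+a,q[1]/4+b),.217).round(4))
```

```text
now [ 0.4322 -0.1017  0.282 ] yaw 0.0177 t 42.5 gap 0.0852 grip 0.0 F [-0.1  0.5 -0.3]
funnel_1 t [232.4 243.3] 0.74 [0.5492 0.2096 0.105 ]
funnel_1 t [360.6 237.4] 0.64 [ 0.5562 -0.071   0.105 ]
funnel_1 t [297.4 238.6] 0.62 [0.5565 0.0673 0.105 ]
funnel_1 s [278.  221.3] 0.98 [0.5427 0.1853 0.105 ]
funnel_1 s [349.1 279.5] 0.85 [ 0.5547 -0.0794  0.105 ]
funnel_1 s [309.5 242.4] 0.58 [0.558  0.0715 0.105 ]
funnel_1_flange t [229.5 242. ] 0.8 [0.5471 0.2069 0.165 ]
funnel_1_flange s [274.9 195.1] 0.57 [0.543  0.1979 0.165 ]
bracket_a_ring t [367.8 235.2] 0.75 [ 0.5552 -0.0812  0.165 ]
bracket_a_ring t [291.8 198.4] 0.52 [0.6358 0.0756 0.165 ]
bracket_a_ring s [350.7 252.1] 0.89 [ 0.5548 -0.0787  0.165 ]
bracket_a_ring s [312.8 244.7] 0.47 [ 0.5085 -0.0233  0.165 ]
bracket_a_ring s [340.1 271. ] 0.41 [ 0.5051 -0.1191  0.165 ]
cup_left t [239.5 248.6] 0.82 [0.5445 0.2075 0.004 ]
cup_left s [277.5 254.8] 0.74 [0.5478 0.2026 0.004 ]
cup_left s [277.9 192.5] 0.62 [0.7073 0.5099 0.004 ]
cup_middle t [301.5 244.8] 0.84 [0.5504 0.0609 0.004 ]
cup_middle t [298.6 237.7] 0.67 [0.5674 0.0674 0.004 ]
cup_middle s [380.9 202.7] 0.75 [0.9362 0.3034 0.004 ]
cup_right t [356.3 240. ] 0.65 [ 0.559  -0.0688  0.004 ]
cup_right s [347.2 323.2] 0.75 [ 0.5528 -0.0856  0.004 ]
collar [226.8 238.7] [110.5 109.5  53.1] [0.544  0.1989 0.217 ]
collar [297.  235.7] [ 97.5 105.5  48.3] [0.5491 0.0659 0.217 ]
collar [366.7 232.5] [ 83.5 115.5  59. ] [ 0.5473 -0.0665  0.217 ]
```

Run:
```python
from h import *
s=read_camera("scene"); t=read_camera("top")
for pic,nm in ((s,"s"),(t,"t")):
  im=pic["color"].astype(int); m=((im[...,2]-im[...,1]>=6)&(im.sum(2)>330)).astype(np.uint8)
  for x,y in ((.5495,.2045),(.5525,.0647),(.556,-.0743)):
    if nm=="s":
      o=[]
      for z in (.207,.195,.182):
        u=proj(pic,[x,y,z])[0]; r=int(round(u[1])); c=int(round(u[0])); xs=np.nonzero(m[r,c-22:c+23])[0]+c-22
        o.append((u.round(1).tolist(),xs.min() if len(xs) else None,xs.max() if len(xs) else None,len(xs), round((xs.min()+xs.max())/2-u[0],1) if len(xs) else None))
      print(nm,o)
    u=proj(pic,[x,y,.165 if nm=="t" else .19])[0].astype(int); w=m[u[1]-40:u[1]+40,u[0]-26:u[0]+26]
    n,l,st,ce=cv2.connectedComponentsWithStats(w); k=1+np.argmax(st[1:,4]); 
    print(nm,"blob centroid-offset",(ce[k]-[26,40]).round(1),"bbox rel",st[k][:2]-[26,40],st[k][2:])
```

```text
s [([275.7, 176.0], np.int64(265), np.int64(271), 7, np.float64(-7.7)), ([275.9, 181.0], np.int64(268), np.int64(271), 3, np.float64(-6.4)), ([276.0, 186.4], np.int64(268), np.int64(274), 6, np.float64(-5.0))]
s blob centroid-offset [-3.9  2. ] bbox rel [-8 -4] [ 8 13 44]
s [([309.4, 200.4], np.int64(298), np.int64(304), 6, np.float64(-8.4)), ([309.3, 205.8], np.int64(304), np.int64(304), 1, np.float64(-5.3)), ([309.3, 211.7], np.int64(302), np.int64(302), 1, np.float64(-7.3))]
s blob centroid-offset [-7.4 -0.9] bbox rel [-11 -15] [ 8 35 90]
s [([351.2, 230.6], np.int64(338), np.int64(365), 15, np.float64(0.3)), ([350.8, 236.5], np.int64(342), np.int64(361), 16, np.float64(0.7)), ([350.4, 242.7], np.int64(340), np.int64(362), 15, np.float64(0.6))]
s blob centroid-offset [ 3.7 10.1] bbox rel [-14  -8] [ 32  32 484]
t blob centroid-offset [7. 7.] bbox rel [6 6] [3 3 3]
t blob centroid-offset [11.7  2. ] bbox rel [11  1] [2 3 3]
t blob centroid-offset [-8.7 -8.3] bbox rel [-9 -9] [2 2 3]
```

Request:
{"api": "jog_arm", "payload": {"moves": [{"slide": [20,40,0],"angular": [0,0,0],"fingers": 0},{"slide": [40,80,-20],"angular": [0,0,0],"fingers": 0},{"slide": [60,115,-30],"angular": [0,0,0],"fingers": 0},{"slide": [65,150,-30],"angular": [0,0,0],"fingers": 0},{"slide": [65,180,-30],"angular": [0,0,0],"fingers": 0},{"slide": [65,200,-30],"angular": [0,0,0],"fingers": 0},{"slide": [65,200,-30],"angular": [0,0,0],"fingers": 0},{"slide": [65,200,-30],"angular": [0,0,0],"fingers": 0}]}}

```text
clock: 43.93
tcp_pos: [0.3631, 0.1015, 0.3126]
orientation: [0.001, -0.012, 1.0, -0.0]
wrist_force: [0.7, -0.1, 0.4]
finger_gap: 0.0855
grip_force: 0.0
```

Run:
```python
from h import *
s=read_camera("scene"); plan()
im=s["color"]; L=im.astype(int).sum(2)//3
for n,z in (("funnel_1",.105),("funnel_1_flange",.165)):
    for d in tip_of(n,s): print(n,np.round(d["point"],1),round(d["p"],2),atz(s,d["point"],z).round(4))
P=((.5495,.2045),(.5525,.0647),(.556,-.0743))
for x,y in P: print("pred origin/flange",proj(s,[[x,y,.105],[x,y,.165]]).round(1).tolist())
# register left/middle funnels against the right one: same collar patch, rescaled to equal mm per pixel
def patch(x,y):
    a=np.array([[x,y,.217],[x,y,.165]]); r=np.array(s["world_from_camera"])[:3,0]
    src=np.float32([*proj(s,a),*proj(s,[a[1]+.03*r])]); return cv2.warpAffine(im,cv2.getAffineTransform(src,np.float32([[60,30],[60,90],[94.6,90]])),(120,130))
g=[cv2.Canny(patch(*p),40,110) for p in P]; ref=cv2.GaussianBlur(g[1],(0,0),1.5)[15:115,20:100]
for k in (0,2):
    r=cv2.matchTemplate(cv2.GaussianBlur(g[k],(0,0),1.5),ref,cv2.TM_CCOEFF_NORMED); _,v,_,l=cv2.minMaxLoc(r); print("vs middle",k,v,"shift mm",((l[0]-20)/1.15,(l[1]-15)/1.15))
```

```text
now [0.3632 0.1008 0.3124] yaw 0.0224 t 44.0 gap 0.0855 grip 0.0 F [-0.2  0.1 -0.1]
funnel_1 [279.7 219.7] 0.89 [0.5495 0.1901 0.105 ]
funnel_1 [313.7 246.6] 0.86 [0.5571 0.0528 0.105 ]
funnel_1 [347.  276.9] 0.84 [ 0.556  -0.0706  0.105 ]
funnel_1 [308.6 283.4] 0.48 [ 0.483  -0.0527  0.105 ]
funnel_1_flange [351.9 252.1] 0.33 [ 0.5567 -0.0798  0.165 ]
pred origin/flange [[276.8, 217.1], [276.2, 193.3]]
pred origin/flange [[308.9, 244.6], [309.2, 219.1]]
pred origin/flange [[348.1, 277.9], [349.9, 250.8]]
vs middle 0 0.49053138494491577 shift mm (0.0, 0.0)
vs middle 2 0.5701320171356201 shift mm (-0.8695652173913044, 0.8695652173913044)
```

The left funnel registers with the middle one with zero shift, and the right one is within about 1 mm. I hand in.

```bash
python3 -c "
from workcell import *
print(hand_in())"
```

```text
the job is handed in; nothing more can be done
None
```

The job is handed in at about 44 s of robot time: all three brackets are pressed home on their own uprights, one funnel is seated in each ring, and the cups were left standing; no verdict came back, so this rests on my last force and camera checks.

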